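# Put the finished ornament blocks away in the revolving holder

## Robot

A 6-joint arm with a two-finger parallel gripper is mounted at the origin on the work surface; the furniture and walls round the work are solid. World frame = base frame: x ahead of the robot, y to its left, z up, the work surface at z = 0. Lengths are in mm, angles in rad, forces in N, time in s.
With the tool pointing down it reaches from about 350 to 975 mm from the base axis. Payload 7.1 kg.
Tool frame: the origin (TCP) lies on the centre line of the jaws, within the pads' length; the fingertips stand 25 mm ahead of it and the grasp point (between the pads) lies 6 mm ahead of it (ctrl.finger_overhang is the distance from the TCP to the fingertips, in mm); z points along the fingers, y is the direction in which the jaws open and shut (so a half turn about z gives the same grasp; the last joint's range is limited). The gripper opens to 88 mm and grips with 3 to 60 N. Pads are 20 mm wide; open, the fingers measure 115 mm over their backs; the gripper's body (75 mm by 178 mm) begins 61 mm behind the grasp point.
Start: joints at [1.101, 0.423, 1.63, -0, 1.089, -0.019], TCP at [272.271, 562.56, 247.675] pointing down, gripper open.
Joint ranges: [-3, 3], [-0.9, 2.11], [0.09, 2.58], [-1.31, 4.45], [0.11, 2.69], [-2.54, 2.54]. Speed limits (rad/s): [2.39, 2.39, 3.01, 3.14, 3.14, 3.14].

## Interface

Orientations are given as a rotation vector (axis times angle).
In Python, from cell import ctrl, imaging, nets gives the robot as it stands.
- The arm moves only by the shell command python3 -m crank 'ROWS' [FORCE]. ROWS is JSON, a list of rows, each a list of 5 numbers: the opening, from -1 (shut) to 1 (fully open), then the shift along the tool's x, y, z in mm, then the turn about the tool's z in degrees. A call has 1 to 8 rows; each row is the pose to reach, as a shift and turn from the pose measured when the call began, along the tool's axes at that moment; what a row does not reach only later rows make up. A row lasts 1/8 s, in which the tool goes at most 62.5 mm and 10.7 degrees, less where a joint would pass 70% of its speed; a pose out of reach is approached as far as the arm can. A call with a gripper value outside its range is refused whole. The fingers move at their own pace and stop on an object; FORCE is the grip in N (left out, the last holds). Time passes only in rows, so rows that repeat a pose let the fingers close. It gives the time, the measured TCP pose, the force and the opening at its end, in the units of the state.
- ctrl.read_state(): the state, without advancing time (a new reading comes with each control period).
- imaging.camera(name): name is "side" or "top" or "wrist"; returns the picture (420x560x3 uint8, red, green, blue); there is no depth.
- imaging.camera_model(name): a dict with "fovy" (degrees; the focal length in pixels is half the picture's height over the tangent of half this angle, whatever the lens; pixels are square), "cx", "cy" (the principal point, pixels), "R" (3x3) and "t" (3): a world point X has camera coordinates R X + t. Camera axes: x right, y down, z forward; pixel columns grow to the right and rows downward; lengths in mm; the calibration is good to about 2 mm. A picture is of the moment at which its call begins: read the wrist's pose just before it. camera_model takes no time and is no camera call; for the wrist camera it gives the pose at the moment of the call.
- ctrl.sign_off(): hands the job in, once; it reports no verdict.
Trained networks look in the newest picture that a camera, given by its name, has taken for a name from the list of things; names that differ only in an ending like _2 or _b are one class to them, and where a whole thing is asked for, a point or a joint stands for the part that bears it (a point fixed in the world has none). Each returns a list of dicts, best first, with "conf" (0 to 1); they miss things now and then, are a little off and sometimes report something else, mostly with a low value. They report only what shows in the picture. A call takes as long as a camera call.
- nets.outline_of(camera, label): "mask" (420x560 bool, what is visible of it) and "box" ([left, top, right, bottom] in pixels, round what is visible of it).
- nets.pinpoint(camera, label): "pixel" ([row, column] in pixels: a listed point, or the origin of a listed thing).
The state is a dict: "time": time; "joint_positions": joint angles; "joint_velocities": joint speeds; "tau": joint torques, N m; "tcp_pos": TCP position; "tool_rot": TCP orientation; "wrist_force": force on the tool from outside, world axes, zero at the start; "wrist_torque": the same for the moment, N m; "grip_width": finger opening in mm.
Only numpy, scipy, OpenCV 4.12 (cv2) and the standard library are available. Lean on these libraries where they do the work, as an engineer would, in place of code of your own. Each camera call takes 0.05 s, during which the arm holds its last target.

## Task

Slide the vice fully open and take the finished block out, then put it and every block lying loose on the bench away in the covered revolving holder, each lying down in an empty pocket of its own. The platter is locked: pinch both tabs on its knob, turn until an empty pocket stands at the cover's opening and let the tabs spring out; when all blocks are in, turn the blank station back to the opening and leave the platter locked there, so that every block is under the cover. Leave the blocks already stored in their pockets and do not push the tools on the bench about.

Things in the scene. Friction and masses are not known exactly. Their poses are not given: they have to be found in the camera images.
- rack: Fixed round holder, 274 mm across: wooden base under a clear cover (top plate 70 to 76 mm above the bench, side wall 133 mm from the centre) with one wedge-shaped opening, 84 degrees wide, through top plate and wall. Origin: centre of the underside; its -x axis points through the middle of the opening. The cover's middle collar carries a notched index ring, top 84 mm above the bench.
- opening (a point): The loading point: 85 mm from the axis in the middle of the cover's opening, 26 mm above the bench (the level of the pocket floors). A pocket stands at the opening when its own point is here.
- platter (a joint): Angle (rad) of the platter under the cover, counter-clockwise from above, endless both ways; the knob turns it. 0: the blank station (the one of six places without a pocket) is at the opening, as at the start; pocket k is there at k x 1.0472 (mod 2 pi). It locks at every multiple of 1.0472 with about 0.015 rad of play; 0.05 N m turn it once both tabs are in.
- bay1 (a point): Floor centre of pocket 1 of the platter, 85 mm from the axis; its x, y, z axes are the platter's. The pocket is 68 mm long (radially) and 30 mm wide, within a rim 7 mm high, and takes one lying block; the pockets follow one another every 60 degrees, clockwise from the blank station.
- bay2 (a point): Floor centre of pocket 2 of the platter, 85 mm from the axis; its x, y, z axes are the platter's. The pocket is 68 mm long (radially) and 30 mm wide, within a rim 7 mm high, and takes one lying block; the pockets follow one another every 60 degrees, clockwise from the blank station.
- bay3 (a point): Floor centre of pocket 3 of the platter, 85 mm from the axis; its x, y, z axes are the platter's. The pocket is 68 mm long (radially) and 30 mm wide, within a rim 7 mm high, and takes one lying block; the pockets follow one another every 60 degrees, clockwise from the blank station.
- bay4 (a point): Floor centre of pocket 4 of the platter, 85 mm from the axis; its x, y, z axes are the platter's. The pocket is 68 mm long (radially) and 30 mm wide, within a rim 7 mm high, and takes one lying block; the pockets follow one another every 60 degrees, clockwise from the blank station.
- bay5 (a point): Floor centre of pocket 5 of the platter, 85 mm from the axis; its x, y, z axes are the platter's. The pocket is 68 mm long (radially) and 30 mm wide, within a rim 7 mm high, and takes one lying block; the pockets follow one another every 60 degrees, clockwise from the blank station.
- knob (a point): Centre of the platter's knob, on the axis, 102 mm above the bench, at the height to pinch the tabs. Its axes turn with the platter: the two tabs lie on its +y and -y sides, and its -x axis points to the blank station. The knob's black cross bar lies along its x axis, 54 mm long, 18 mm wide, top 114 mm above the bench.
- tab_a (a joint): Inward travel (m) of the spring tab on the knob's +y side: 0 out, 0.012 at its stop; both bolts are clear from 0.008. The tabs are upright plates 20 mm wide, 87 to 115 mm above the bench, 56 mm apart over their outer faces when out, 32 mm in; 4 N start one, 9 N push it home. Bolts at their feet lock in the ring's notches; let go within 0.08 rad of a notch, the springs pull the platter home.
- tab_b (a joint): The same for the tab on the knob's -y side.
- bench_vice: Small vice at the right edge. Origin on its underside; +y points from the fixed jaw to the movable jaw and the T-bar (toward the robot), x lies along the jaws. Jaws 60 mm wide (x = -30 to 30 mm), 56 mm high; fixed face at y = -52 mm. A packing strip between them (46 mm high) carries the block, its centre at y = -43 mm, z = 58 mm, its upper 14 mm above the jaws.
- bench_vice_jaw (a joint): Opening of the vice (m): 0 shut, 0.018 when closed on the block, 0.030 fully open. The screw is backed off: the jaw slides along the vice's +y against 4 N of friction and stays where it is left. The jaw reaches from y = -51.5 to -25.5 mm in the vice's frame plus this opening; its two ends (x = +-30 mm) stand free, so it can be gripped from above across its 60 mm width.
- vice_block: Wooden ornament block, 58 mm long (x), 18 mm wide (y), 24 mm high (z), 20 to 45 g, carved relief on its top. Origin: its centre, 12 mm above its underside. It starts in the vice, its 18 mm width between the jaws.
- bench_block_1: The same kind of block, lying loose on the bench, relief up (may be absent).
- bench_block_2: The same kind of block, lying loose on the bench, relief up (may be absent).
- bench_block_3: The same kind of block, lying loose on the bench, relief up (may be absent).
- stored_1: The same kind of block, already stored at the start in pocket 1 of the platter under the cover (may be absent: the pocket is then empty).
- stored_2: The same kind of block, already stored at the start in pocket 2 of the platter under the cover (may be absent: the pocket is then empty).
- stored_3: The same kind of block, already stored at the start in pocket 3 of the platter under the cover (may be absent: the pocket is then empty).
- stored_4: The same kind of block, already stored at the start in pocket 4 of the platter under the cover (may be absent: the pocket is then empty).
- stored_5: The same kind of block, already stored at the start in pocket 5 of the platter under the cover (may be absent: the pocket is then empty).
- eraser: Blue and white eraser, 44x23x12 mm, a bystander. Origin: centre of its underside.
- gouge: Carving gouge with a wooden grip, 135 mm long, a bystander. Origin: centre of its underside.

How it is judged (in metres and radians):
On the way, in this order (a step that is already met when the one before it is completed fails the run):
1. the vice jaw is slid open with the block still resting between the jaws (value of joint bench_vice_jaw above 0.0265 m and z of vice_block in the frame of bench_vice below 0.065 m and horizontal distance between vice_block and bench_vice below 0.06 m), for 0.2 s.
2. the block is lifted out of the vice (value of joint bench_vice_jaw above 0.022 m and z of vice_block in the frame of bench_vice above 0.1 m), for 0.1 s.
3. the block from the vice lies in a pocket at the opening, the platter locked (((horizontal distance between vice_block and bay1 below 0.022 m and z of vice_block in the frame of bay1 below 0.018 m and angle between vice_block's own x axis and vertical between 1.4 and 1.742 rad) or (horizontal distance between vice_block and bay2 below 0.022 m and z of vice_block in the frame of bay2 below 0.018 m and angle between vice_block's own x axis and vertical between 1.4 and 1.742 rad) or (horizontal distance between vice_block and bay3 below 0.022 m and z of vice_block in the frame of bay3 below 0.018 m and angle between vice_block's own x axis and vertical between 1.4 and 1.742 rad) or (horizontal distance between vice_block and bay4 below 0.022 m and z of vice_block in the frame of bay4 below 0.018 m and angle between vice_block's own x axis and vertical between 1.4 and 1.742 rad) or (horizontal distance between vice_block and bay5 below 0.022 m and z of vice_block in the frame of bay5 below 0.018 m and angle between vice_block's own x axis and vertical between 1.4 and 1.742 rad)) and horizontal distance between vice_block and opening below 0.025 m and value of joint each of tab_a, tab_b below 0.003 m), for 0.2 s.
At the end, for the whole second after the job is handed in: Every block present lies in a pocket (centre within 22 mm of the pocket's and under 18 mm above its floor, long side level within 10 degrees), at rest; the blank station is at the opening (6 mm) and both tabs are out (2.5 mm). On the way the vice was opened past 26.5 mm before its block was lifted (((horizontal distance between vice_block and bay1 below 0.022 m and z of vice_block in the frame of bay1 below 0.018 m and angle between vice_block's own x axis and vertical between 1.4 and 1.742 rad) or (horizontal distance between vice_block and bay2 below 0.022 m and z of vice_block in the frame of bay2 below 0.018 m and angle between vice_block's own x axis and vertical between 1.4 and 1.742 rad) or (horizontal distance between vice_block and bay3 below 0.022 m and z of vice_block in the frame of bay3 below 0.018 m and angle between vice_block's own x axis and vertical between 1.4 and 1.742 rad) or (horizontal distance between vice_block and bay4 below 0.022 m and z of vice_block in the frame of bay4 below 0.018 m and angle between vice_block's own x axis and vertical between 1.4 and 1.742 rad) or (horizontal distance between vice_block and bay5 below 0.022 m and z of vice_block in the frame of bay5 below 0.018 m and angle between vice_block's own x axis and vertical between 1.4 and 1.742 rad)) and ((horizontal distance between bench_block_1 and bay1 below 0.022 m and z of bench_block_1 in the frame of bay1 below 0.018 m and angle between bench_block_1's own x axis and vertical between 1.4 and 1.742 rad) or (horizontal distance between bench_block_1 and bay2 below 0.022 m and z of bench_block_1 in the frame of bay2 below 0.018 m and angle between bench_block_1's own x axis and vertical between 1.4 and 1.742 rad) or (horizontal distance between bench_block_1 and bay3 below 0.022 m and z of bench_block_1 in the frame of bay3 below 0.018 m and angle between bench_block_1's own x axis and vertical between 1.4 and 1.742 rad) or (horizontal distance between bench_block_1 and bay4 below 0.022 m and z of bench_block_1 in the frame of bay4 below 0.018 m and angle between bench_block_1's own x axis and vertical between 1.4 and 1.742 rad) or (horizontal distance between bench_block_1 and bay5 below 0.022 m and z of bench_block_1 in the frame of bay5 below 0.018 m and angle between bench_block_1's own x axis and vertical between 1.4 and 1.742 rad)) and ((horizontal distance between bench_block_2 and bay1 below 0.022 m and z of bench_block_2 in the frame of bay1 below 0.018 m and angle between bench_block_2's own x axis and vertical between 1.4 and 1.742 rad) or (horizontal distance between bench_block_2 and bay2 below 0.022 m and z of bench_block_2 in the frame of bay2 below 0.018 m and angle between bench_block_2's own x axis and vertical between 1.4 and 1.742 rad) or (horizontal distance between bench_block_2 and bay3 below 0.022 m and z of bench_block_2 in the frame of bay3 below 0.018 m and angle between bench_block_2's own x axis and vertical between 1.4 and 1.742 rad) or (horizontal distance between bench_block_2 and bay4 below 0.022 m and z of bench_block_2 in the frame of bay4 below 0.018 m and angle between bench_block_2's own x axis and vertical between 1.4 and 1.742 rad) or (horizontal distance between bench_block_2 and bay5 below 0.022 m and z of bench_block_2 in the frame of bay5 below 0.018 m and angle between bench_block_2's own x axis and vertical between 1.4 and 1.742 rad)) and ((horizontal distance between bench_block_3 and bay1 below 0.022 m and z of bench_block_3 in the frame of bay1 below 0.018 m and angle between bench_block_3's own x axis and vertical between 1.4 and 1.742 rad) or (horizontal distance between bench_block_3 and bay2 below 0.022 m and z of bench_block_3 in the frame of bay2 below 0.018 m and angle between bench_block_3's own x axis and vertical between 1.4 and 1.742 rad) or (horizontal distance between bench_block_3 and bay3 below 0.022 m and z of bench_block_3 in the frame of bay3 below 0.018 m and angle between bench_block_3's own x axis and vertical between 1.4 and 1.742 rad) or (horizontal distance between bench_block_3 and bay4 below 0.022 m and z of bench_block_3 in the frame of bay4 below 0.018 m and angle between bench_block_3's own x axis and vertical between 1.4 and 1.742 rad) or (horizontal distance between bench_block_3 and bay5 below 0.022 m and z of bench_block_3 in the frame of bay5 below 0.018 m and angle between bench_block_3's own x axis and vertical between 1.4 and 1.742 rad)) and (horizontal distance between stored_1 and bay1 below 0.022 m and z of stored_1 in the frame of bay1 below 0.018 m and angle between stored_1's own x axis and vertical between 1.4 and 1.742 rad) and (horizontal distance between stored_2 and bay2 below 0.022 m and z of stored_2 in the frame of bay2 below 0.018 m and angle between stored_2's own x axis and vertical between 1.4 and 1.742 rad) and (horizontal distance between stored_3 and bay3 below 0.022 m and z of stored_3 in the frame of bay3 below 0.018 m and angle between stored_3's own x axis and vertical between 1.4 and 1.742 rad) and (horizontal distance between stored_4 and bay4 below 0.022 m and z of stored_4 in the frame of bay4 below 0.018 m and angle between stored_4's own x axis and vertical between 1.4 and 1.742 rad) and (horizontal distance between stored_5 and bay5 below 0.022 m and z of stored_5 in the frame of bay5 below 0.018 m and angle between stored_5's own x axis and vertical between 1.4 and 1.742 rad) and linear speed of each of vice_block, bench_block_1, bench_block_2, bench_block_3, stored_1, stored_2, stored_3, stored_4, stored_5 below 0.02 m/s and y of bay3 in the frame of rack between -0.006 and 0.006 m and x of bay3 in the frame of rack above 0 m and value of joint each of tab_a, tab_b below 0.0025 m); the robot touches nothing.
It fails at once if the eraser is pushed more than 4 cm (distance of eraser from where it was at the start of the episode above 0.04 m).
It fails at once if the gouge is pushed more than 4 cm (distance of gouge from where it was at the start of the episode above 0.04 m).
Of bench_block_1, bench_block_2, bench_block_3 only 2 to 3 are there at a start; the rules pass over those that are not, and their reading is None.
Of stored_1, stored_2, stored_3, stored_4, stored_5 only 1 to 1 are there at a start; the rules pass over those that are not, and their reading is None.
At some moment in a run one of bench_block_1, bench_block_2, bench_block_3 may be knocked a few centimetres aside while the robot is not near it.
Once in a run the grip may slacken for a moment while it holds something.
It also fails if it takes over 210 s, if anything falls off the work surface, if the arm or the gripper's body presses on something with over 40 N, if the wrist force passes 120 N, or if a joint passes its speed limit or range.

## Working session

There is one attempt and no reset: what is moved stays moved. The work goes in short steps, Python scripts to look and compute and a shell command to move; the robot and the scene stay as the last step left them, time stands still between calls to the robot, and variables do not carry over. Pictures are saved under pics/ and viewed, and the job is handed in when it is done.

```bash
ls -la && mkdir -p pics && python3 - <<'E'
from cell import ctrl, imaging, nets
import cv2
s=ctrl.read_state(); print(s)
for n in ("top","side","wrist"):
    m=imaging.camera_model(n); print(n,m)
    im=imaging.camera(n); cv2.imwrite(f"pics/a_{n}.png",im[:,:,::-1])
E
```

```text
total 12
drwxr-xr-x  3 agent agent 4096 Dec  7 06:09 .
drwxr-xr-x 23 root  root  4096 Dec  7 06:09 ..
drwxr-xr-x  2 agent agent 4096 Dec  7 06:09 pics
{'time': 0.0, 'joint_positions': array([ 1.10099915e+00,  4.23866987e-01,  1.63070436e+00,  7.38322404e-06,
        1.08858868e+00, -1.89826325e-02]), 'joint_velocities': array([ 0.00073915, -0.00073041,  0.00105795, -0.00032478, -0.00086649,
        0.00047783]), 'tau': array([ 3.84100604e-04, -5.44632483e+01, -2.73655468e+01,  6.44519599e-02,
        2.31462240e-02, -9.16956265e-05]), 'tcp_pos': array([272.03814684, 562.10375162, 246.87970222]), 'tool_rot': array([-7.02075351e-01, -3.06174237e+00,  2.38608050e-03]), 'wrist_force': array([ 0.02802342,  0.11898121, -0.31437378]), 'wrist_torque': array([-0.02462488,  0.02219716,  0.01149692]), 'grip_width': 87.44655761552487}
top {'fovy': 44.75549279358211, 'cx': 277.01450235328116, 'cy': 207.8249054965293, 'R': array([[ 1.13652027e-03, -9.99998646e-01, -1.18989474e-03],
       [-9.85635660e-01, -9.19243043e-04, -1.68883100e-01],
       [ 1.68881777e-01,  1.36474175e-03, -9.85635370e-01]]), 't': array([ -55.14994056,  519.29949617, 1015.37334665])}
side {'fovy': 47.974477239299894, 'cx': 273.7428124157255, 'cy': 210.8617316330554, 'R': array([[ 0.92293517, -0.38479958,  0.01095213],
       [-0.23503881, -0.58581207, -0.77561651],
       [ 0.3048728 ,  0.71326958, -0.6311094 ]]), 't': array([-485.41328739,  166.02226689, 1111.97744625])}
wrist {'fovy': 67.26135834737937, 'cx': 276.7222970294343, 'cy': 215.7623233361928, 'R': array([[ 4.36552349e-01,  8.99678447e-01, -8.59069726e-04],
       [ 8.69344297e-01, -4.21587017e-01,  2.57885399e-01],
       [ 2.31651763e-01, -1.13327304e-01, -9.66175130e-01]]), 't': array([-623.69662124,  -30.23102477,  390.20075923])}
```

View pics/a_top.png

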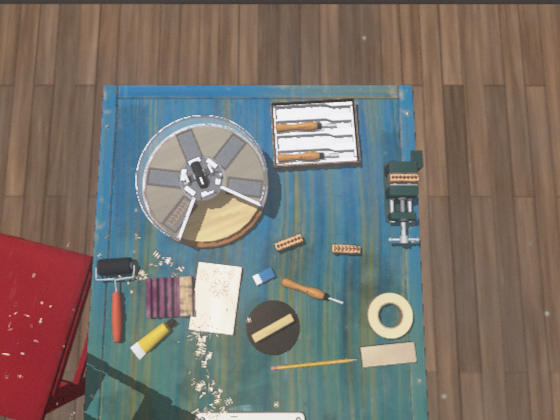

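View pics/a_side.png

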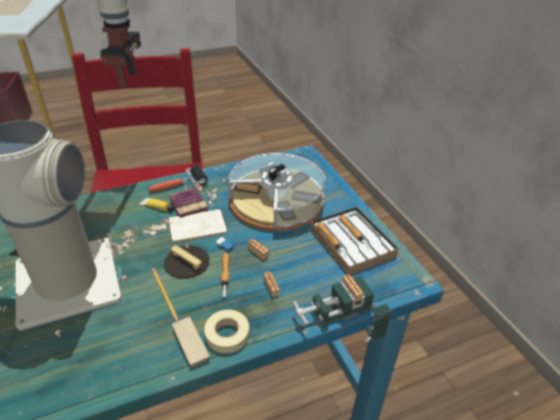

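View pics/a_wrist.png

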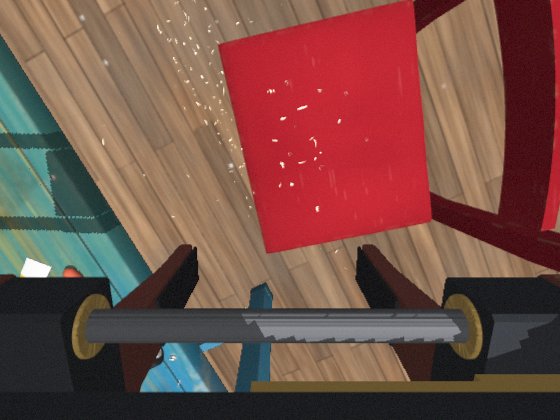

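The top picture shows the rack at (col 202, row 181) with its opening toward the robot, two blocks at (289,242) and (346,250), and the vice at (404,195). A stored block shows through the cover near (177,212). Next I'll measure these.

```bash
cat > h.py <<'E'
from cell import ctrl, imaging, nets
import numpy as np, cv2
from scipy.spatial.transform import Rotation as Ro
def K(m):
    f=210/np.tan(np.radians(m["fovy"]/2)); return f
def ray(m,px,z):  # px=(row,col)
    f=K(m); R=m["R"];t=m["t"]
    d=R.T@np.array([(px[1]-m["cx"])/f,(px[0]-m["cy"])/f,1.0]); c=-R.T@t
    return c+d*(z-c[2])/d[2]
def proj(m,X):
    f=K(m); p=m["R"]@np.asarray(X,float)+m["t"]; return np.array([m["cy"]+f*p[1]/p[2], m["cx"]+f*p[0]/p[2]])
def tri(ms,pxs):
    A=[];b=[]
    for m,px in zip(ms,pxs):
        f=K(m);R=m["R"];t=m["t"]
        x=(px[1]-m["cx"])/f;y=(px[0]-m["cy"])/f
        A+= [R[0]-x*R[2],R[1]-y*R[2]]; b+=[x*t[2]-t[0],y*t[2]-t[1]]
    s=np.linalg.lstsq(np.array(A),np.array(b),rcond=None); return s[0]
def toolR(s=None):
    s=s or ctrl.read_state(); return Ro.from_rotvec(s["tool_rot"]).as_matrix()
def rel(target, yaw=None, s=None):
    """shift in tool axes to move TCP to world target; yaw = desired direction (deg, world) of tool y axis"""
    s=s or ctrl.read_state(); R=toolR(s)
    d=R.T@(np.asarray(target,float)-s["tcp_pos"])
    ty=np.degrees(np.arctan2(R[1,1],R[0,1]))
    out=None
    if yaw is not None:
        a=(yaw-ty+90)%180-90   # world ccw
        out=-a  # tool z down => turn about tool z negative
    return np.round(d,1), out, round(ty,1)
def shot(n,name=None,crop=None,scale=1):
    im=imaging.camera(n)
    if name:
        o=im[:,:,::-1]
        if crop: l,t,r,b=crop;o=o[t:b,l:r]
        o=cv2.resize(o,None,fx=scale,fy=scale,interpolation=cv2.INTER_CUBIC)
        cv2.imwrite(f"pics/{name}.png",o)
    return im
E
python3 - <<'E'
from h import *
mt=imaging.camera_model("top"); ms=imaging.camera_model("side")
shot("top","b_rack",(120,100,300,280),3.3); shot("side")
for l,z in [("rack",0),("knob",102),("opening",26),("bay1",26),("bench_vice",0),("vice_block",58),("bench_block_1",12),("stored_1",38),("eraser",0),("gouge",0)]:
    for c,m in (("top",mt),("side",ms)):
        r=nets.pinpoint(c,l)
        print(l,c,[(np.round(q["pixel"],1).tolist(),round(q["conf"],2),np.round(ray(m,q["pixel"],z)[:2],1).tolist()) for q in r[:6]])
E
```

```text
rack top [([180.7, 205.5], 0.91, [586.9, 101.8]), ([294.3, 314.9], 0.41, [342.4, -134.5])]
rack side [([199.0, 276.9], 0.84, [581.2, 108.8])]
knob top [([176.6, 196.4], 0.62, [572.1, 105.3])]
knob side [([173.0, 276.0], 0.77, [571.4, 95.8])]
opening top [([219.4, 224.5], 0.95, [497.6, 55.9])]
opening side []
bay1 top [([215.7, 180.4], 0.95, [505.4, 149.1]), ([187.5, 244.7], 0.85, [566.3, 14.2])]
bay1 side [([189.2, 246.1], 0.83, [503.4, 153.4]), ([177.5, 264.0], 0.72, [572.9, 188.6]), ([200.0, 276.0], 0.62, [563.6, 74.7]), ([210.5, 287.7], 0.59, [575.1, 19.9])]
bench_vice top [([205.1, 397.3], 0.77, [533.2, -315.1])]
bench_vice side [([310.5, 331.1], 0.56, [535.0, -310.9])]
vice_block top [([177.5, 404.0], 0.79, [580.9, -317.4])]
vice_block side [([291.5, 351.6], 0.67, [573.8, -321.4]), ([310.5, 330.1], 0.67, [506.3, -349.8])]
bench_block_1 top [([249.5, 343.6], 0.72, [435.7, -195.2]), ([242.5, 288.3], 0.59, [450.4, -78.5])]
bench_block_1 side [([248.9, 259.3], 0.8, [453.9, -77.9]), ([286.7, 269.3], 0.71, [429.7, -203.9])]
stored_1 top []
stored_1 side [([184.8, 245.3], 0.6, [503.3, 158.9])]
eraser top [([278.8, 261.6], 0.5, [374.6, -22.1]), ([203.1, 397.0], 0.31, [537.6, -314.6])]
eraser side [([243.3, 225.3], 0.69, [384.5, -13.9]), ([171.7, 277.2], 0.52, [636.5, 237.0])]
gouge top [([291.9, 312.4], 0.79, [347.4, -129.3])]
gouge side [([279.0, 224.7], 0.65, [344.6, -131.7])]
```

```bash
python3 - <<'E'
from h import *
shot("top","b_vice",(360,130,440,260),4.5)
E
```

```text
(no output)
```

View pics/b_rack.png

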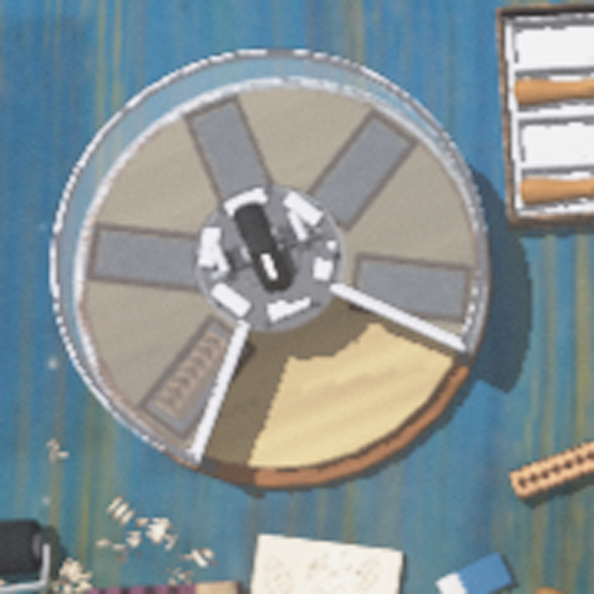

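View pics/b_vice.png

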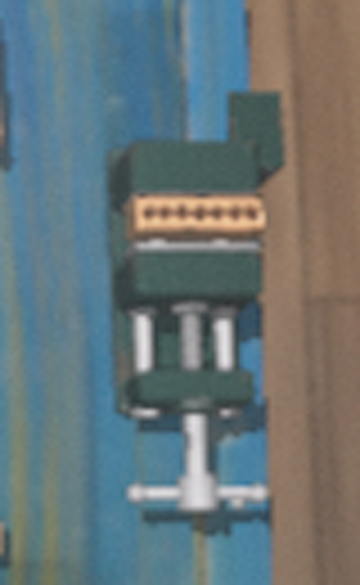

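```bash
python3 - <<'E'
from h import *
s=ctrl.read_state(); R=toolR(s); m=imaging.camera_model("wrist")
c=-m["R"].T@m["t"]
print("toolR",R.round(3)); print("cam in tool",(R.T@(c-s["tcp_pos"])).round(1)); print("cam fwd in tool",(R.T@m["R"].T).round(3))
# outlines angle top
mt=imaging.camera_model("top")
shot("top")
for l,z in [("bench_block_1",24),("vice_block",70),("knob",108),("gouge",10)]:
    for q in nets.outline_of("top",l)[:4]:
        ys,xs=np.nonzero(q["mask"]); P=np.array([ray(mt,p,z)[:2] for p in zip(ys,xs)],np.float32)
        print(l,round(q["conf"],2),q["box"],cv2.minAreaRect(P))
for X in [(577,-319,200)]:
    print(proj(mt,X))
E
```

```text
toolR [[-0.9    0.436  0.   ]
 [ 0.436  0.9    0.   ]
 [-0.     0.    -1.   ]]
cam in tool [  70.8   -0.6 -137.3]
cam fwd in tool [[-0.001 -0.966 -0.258]
 [ 1.    -0.001  0.   ]
 [-0.    -0.258  0.966]]
bench_block_1 0.8 [332.7, 243.2, 360.9, 253.1] ((436.772216796875, -199.8370819091797), (18.812366485595703, 56.57826614379883), 0.05853075906634331)
bench_block_1 0.68 [277.2, 231.3, 304.7, 253.5] ((450.17779541015625, -78.98538970947266), (19.832883834838867, 58.37875747680664), 21.923507690429688)
vice_block 0.82 [383.8, 173.5, 419.9, 185.2] ((578.3395385742188, -313.4625244140625), (21.407344818115234, 64.04713439941406), 2.3007242679595947)
vice_block 0.33 [205.1, 164.9, 219.0, 176.9] ((591.3883666992188, 82.9732666015625), (17.85235595703125, 17.277719497680664), 46.543331146240234)
vice_block 0.24 [386.2, 185.3, 419.6, 198.7] ((549.9727172851562, -309.2782897949219), (33.25099563598633, 66.27664184570312), 0.050015516579151154)
vice_block 0.18 [185.0, 159.5, 257.4, 241.4] ((530.4729614257812, 59.5238037109375), (165.61512756347656, 150.95388793945312), 0.7317246794700623)
knob 0.58 [181.3, 162.3, 258.1, 243.0] ((521.9159545898438, 55.63175582885742), (146.5330047607422, 160.994384765625), 89.9991455078125)
[161.62820502 424.28738442]
```

```bash
python3 - <<'E'
from h import *
print(rel((430,100,260)), rel((560,-315,250),-90))
E
```

```text
(array([-343.5, -347.6,  -12.3]), None, np.float64(64.2)) (array([-641.3, -664.5,   -2.3]), np.float64(-25.82806553410387), np.float64(64.2))
```

```bash
python3 -m crank '[[1,-43,-43,-2,10],[1,-86,-87,-3,20],[1,-129,-130,-5,30],[1,-172,-174,-6,40],[1,-215,-217,-8,50],[1,-258,-260,-9,60],[1,-301,-304,-11,70],[1,-343,-347,-12,80]]' && python3 - <<'E'
from h import *
d,_,ty=rel((560,-315,250)); print(d,ty,"turn cw to -90:",(ty+90))
E
```

```text
time: 2.55
tcp_pos: [430.4, 98.9, 260.2]
tool_rot: [2.511, 1.887, 0.002]
wrist_force: [0.9, 1.2, -0.4]
grip_width: 87.8
[-361.5  239.6   10.2] -16.2 turn cw to -90: 73.8
```

```bash
python3 -m crank '[[1,-51,34,1,10.5],[1,-103,68,3,21],[1,-155,103,4,31.5],[1,-207,137,6,42],[1,-258,171,7,52.5],[1,-310,205,9,63],[1,-361,240,10,73.5],[1,-361,240,10,73.8]]' && python3 - <<'E'
from h import *
m=imaging.camera_model("wrist"); shot("wrist","c_vice")
for l,z in [("bench_vice",0),("vice_block",58)]:
    for q in nets.pinpoint("wrist",l)[:3]: print(l,q["conf"],q["pixel"],ray(m,q["pixel"],z))
    for q in nets.outline_of("wrist",l)[:3]:
        ys,xs=np.nonzero(q["mask"]); zz=70 if z else 56
        P=np.array([ray(m,p,zz)[:2] for p in zip(ys,xs)],np.float32)
        print(l,round(q["conf"],2),q["box"],cv2.minAreaRect(P))
print(rel((560,-315,250),-90))
E
```

```text
time: 3.55
tcp_pos: [561.2, -318.5, 249.8]
tool_rot: [3.141, -0.007, 0.003]
wrist_force: [0.3, -0.1, -0.1]
grip_width: 88.0
bench_vice 0.73 [209.0, 275.3] [ 536.70954741 -316.86344621    0.        ]
bench_vice 0.66 [247.6, 136.6, 299.4, 289.7] ((540.28466796875, -316.726318359375), (172.95877075195312, 58.66627502441406), 0.07738826423883438)
bench_vice 0.48 [1.7, 230.8, 20.6, 260.6] ((509.6080322265625, -17.602087020874023), (15.436812400817871, 45.29585266113281), 42.60918426513672)
vice_block 0.75 [185.4, 272.2] [ 576.37482894 -314.12539777   58.        ]
vice_block 0.91 [243.4, 174.8, 301.5, 194.1] ((579.9071655273438, -313.7129211425781), (57.84147262573242, 19.94375228881836), 88.44102478027344)
(array([-0.2,  1.8,  0.3]), np.float64(0.1581782197850572), np.float64(-89.8))
```

View pics/c_vice.png

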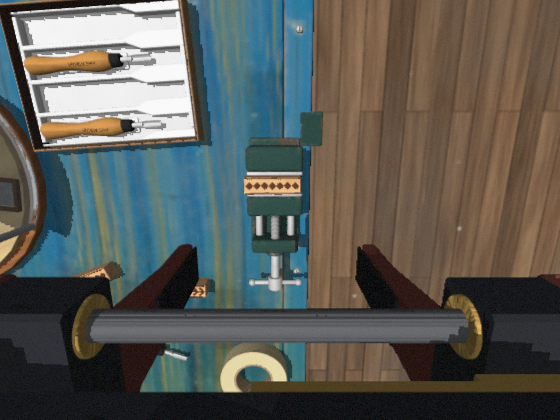

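```bash
python3 - <<'E'
from h import *
m=imaging.camera_model("wrist"); im=shot("wrist","c_vice2",(220,110,330,260),4)
for px,z in [((178,272),70),((194,272),70),((205,247),56),((205,302),56),((195,272),56),((214,272),56),((171,272),56)]: print(px,z,ray(m,px,z).round(1))
E
```

```text
(178, 272) 70 [ 584.6 -308.4   70. ]
(194, 272) 70 [ 568.1 -308.4   70. ]
(205, 247) 56 [ 553.3 -281.2   56. ]
(205, 302) 56 [ 553.4 -340.5   56. ]
(195, 272) 56 [ 564.3 -308.2   56. ]
(214, 272) 56 [ 543.3 -308.1   56. ]
(171, 272) 56 [ 589.9 -308.2   56. ]
```

View pics/c_vice2.png

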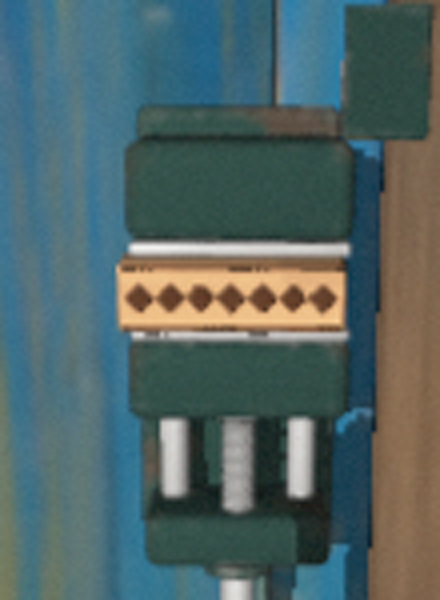

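```bash
python3 - <<'E'
from h import *
print(rel((555,-316.5,66),-90))
E
```

```text
(array([ -5.5,   3.4, 184.4]), np.float64(0.15956671637984243), np.float64(-89.8))
```

```bash
python3 -m crank '[[1,-5.5,3.4,50,0],[1,-5.5,3.4,100,0],[1,-5.5,3.4,150,0],[1,-5.5,3.4,175,0],[1,-5.5,3.4,184,0],[1,-5.5,3.4,184,0]]' && python3 - <<'E'
from h import *
shot("wrist","d_w"); shot("side","d_s",(260,230,420,350),4.5)
s=ctrl.read_state();print(s["tcp_pos"],s["wrist_force"],rel((555,-316.5,66),-90))
E
```

```text
time: 4.6
tcp_pos: [555.3, -316.1, 66.8]
tool_rot: [-3.141, -0.006, -0.002]
wrist_force: [-1.0, -0.4, 0.6]
grip_width: 87.7
[ 555.95174306 -316.77839276   67.94072136] [-0.46912239 -0.40031408  0.25080325] (array([-1. , -0.3,  1.9]), np.float64(0.18942258386192634), np.float64(-89.8))
```

View pics/d_w.png

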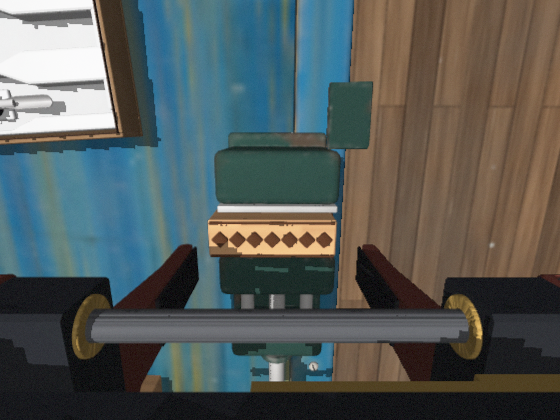

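View pics/d_s.png

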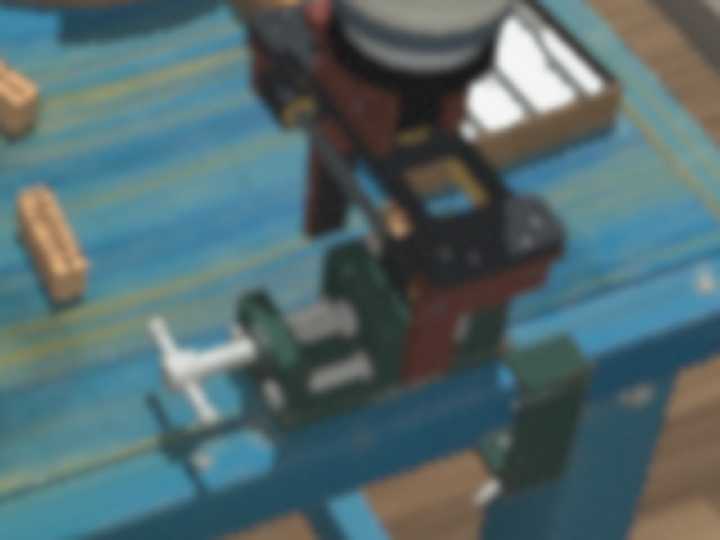

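```bash
python3 -m crank '[[-1,0,0,0,0],[-1,0,0,0,0],[-1,0,0,0,0],[-1,0,0,0,0],[-1,0,0,0,0],[-1,0,0,0,0]]' 40 && python3 -m crank '[[-1,-3,0,0,0],[-1,-6,0,0,0],[-1,-9,0,0,0],[-1,-12,0,0,0],[-1,-13,0,0,0],[-1,-13,0,0,0],[-1,-13,0,0,0]]' && python3 - <<'E'
from h import *
s=ctrl.read_state();print(s["tcp_pos"],s["wrist_force"]); shot("wrist","e_w")
E
```

```text
time: 5.45
tcp_pos: [556.1, -316.1, 68.4]
tool_rot: [-3.141, -0.005, -0.005]
wrist_force: [0.0, 6.4, 5.9]
grip_width: 59.4
time: 6.32
tcp_pos: [544.6, -316.1, 68.4]
tool_rot: [3.141, 0.004, 0.01]
wrist_force: [8.8, 4.8, -3.3]
grip_width: 59.4
[ 544.55538467 -316.08692224   68.4231847 ] [ 8.83387367  4.8148768  -3.2916548 ]
```

View pics/e_w.png

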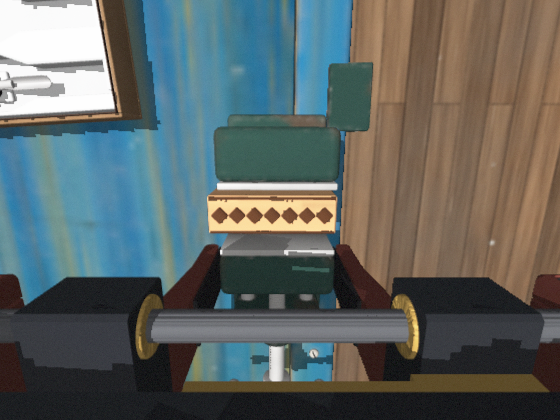

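```bash
python3 - <<'E'
from h import *
m=imaging.camera_model("wrist")
im=shot("wrist")
for q in nets.pinpoint("wrist","vice_block")[:2]: print(q["conf"],q["pixel"],ray(m,q["pixel"],58))
for q in nets.outline_of("wrist","vice_block")[:2]:
    ys,xs=np.nonzero(q["mask"]);P=np.array([ray(m,p,70)[:2] for p in zip(ys,xs)],np.float32)
    print(round(q["conf"],2),q["box"],cv2.minAreaRect(P))
for px in [(196,272),(233,272),(215,208),(215,336)]: print(ray(m,px,70))
E
python3 -m crank '[[0.8,0,0,0,0],[0.8,0,0,0,0],[0.8,0,0,0,0],[0.8,0,0,-30,0],[0.8,0,0,-75,0],[0.8,0,0,-95,0],[0.8,0,0,-95,0]]'
```

```text
0.57 [206.7, 271.4] [ 579.43498819 -313.73578834   58.        ]
0.82 [206.2, 192.7, 337.8, 231.8] ((580.0140380859375, -314.0472412109375), (57.01320266723633, 19.79477310180664), 89.58798217773438)
[ 587.02495878 -314.22351843   70.        ]
[ 570.01086192 -314.18445664   70.        ]
[ 578.37093337 -285.69401227   70.        ]
[ 578.46561856 -342.70570097   70.        ]
time: 7.4
tcp_pos: [544.5, -316.6, 164.6]
tool_rot: [3.14, 0.004, 0.013]
wrist_force: [0.9, 0.3, -0.5]
grip_width: 78.9
```

```bash
python3 -m crank '[[0,4,0,0,-10],[0,8,0,0,-20],[0,13,0,0,-30],[0,17,0,0,-40],[0,21,0,0,-50],[0,25,-1,10,-60],[0,30,-2,15,-70],[0,34,-2,20,-80]]' && python3 - <<'E'
from h import *
print(rel((578.5,-314.2,110),0),rel((578.5,-314.2,84),0))
E
```

```text
time: 8.4
tcp_pos: [577.6, -313.9, 142.2]
tool_rot: [2.396, 2.027, 0.006]
wrist_force: [1.0, -0.1, -1.2]
grip_width: 43.8
(array([-0.2,  0.7, 32.2]), np.float64(-9.529280845403008), np.float64(-9.5)) (array([-0.2,  0.6, 58.2]), np.float64(-9.529280845403008), np.float64(-9.5))
```

```bash
python3 -m crank '[[0,0,0.6,10,-9.5],[0,0,0.6,30,-9.5],[0,0,0.6,30,-9.5]]' && python3 - <<'E'
from h import *
s=ctrl.read_state(); print(s["tcp_pos"])
shot("wrist","f_w"); print(rel((578.5,-314.2,84),0))
E
```

```text
time: 8.78
tcp_pos: [576.5, -313.0, 108.9]
tool_rot: [-2.225, -2.216, -0.004]
wrist_force: [-0.2, 0.1, 0.6]
grip_width: 43.8
[ 576.47811384 -312.95610066  108.85274352]
(array([-0.8,  1.2, 26.2]), np.float64(-0.1852259832910903), np.float64(-0.2))
```

View pics/f_w.png

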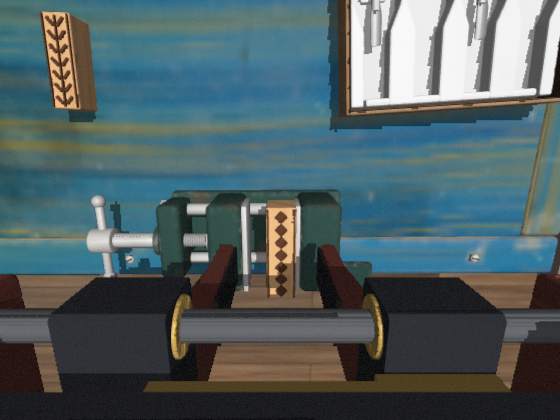

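```bash
python3 -m crank '[[0,-1,1.5,12,0],[0,-1,1.5,22,0],[0,-1,1.5,25,0],[0,-1,1.5,25,0]]' && python3 - <<'E'
from h import *
s=ctrl.read_state(); print(s["tcp_pos"],s["wrist_force"])
shot("wrist","g_w")
E
```

```text
time: 9.32
tcp_pos: [578.7, -314.3, 85.0]
tool_rot: [2.225, 2.218, 0.004]
wrist_force: [0.6, 0.1, -0.7]
grip_width: 43.9
[ 578.74181545 -314.31339072   84.96588051] [ 0.59814686  0.07271822 -0.68572428]
```

View pics/g_w.png

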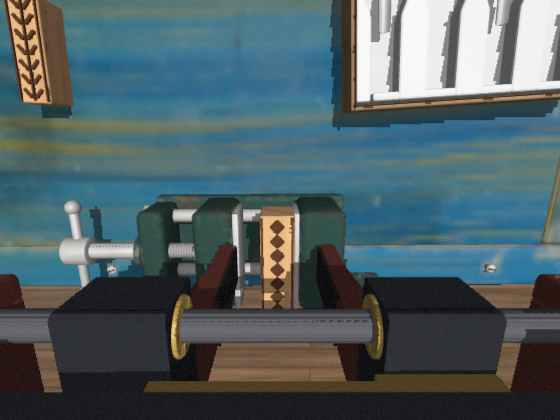

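```bash
python3 -m crank '[[0,0,0,2,0],[-1,0,0,2,0],[-1,0,0,2,0],[-1,0,0,2,0],[-1,0,0,2,0],[-1,0,0,2,0]]' 40 && python3 -m crank '[[-1,0,0,-15,0],[-1,0,0,-40,0],[-1,0,0,-70,0],[-1,0,0,-70,0]]' && python3 - <<'E'
from h import *
s=ctrl.read_state(); print(s["tcp_pos"],s["wrist_force"],s["grip_width"])
shot("wrist","h_w"); shot("top","h_t")
E
```

```text
time: 10.12
tcp_pos: [578.9, -314.5, 83.4]
tool_rot: [2.225, 2.217, 0.004]
wrist_force: [-2.3, 0.1, 1.9]
grip_width: 17.8
time: 10.62
tcp_pos: [580.5, -315.5, 156.9]
tool_rot: [2.221, 2.213, 0.007]
wrist_force: [0.0, -0.6, -0.3]
grip_width: 17.7
[ 580.50670137 -315.5137903   156.85296589] [ 0.02521264 -0.60631642 -0.28683456] 17.74812254222028
```

View pics/h_w.png

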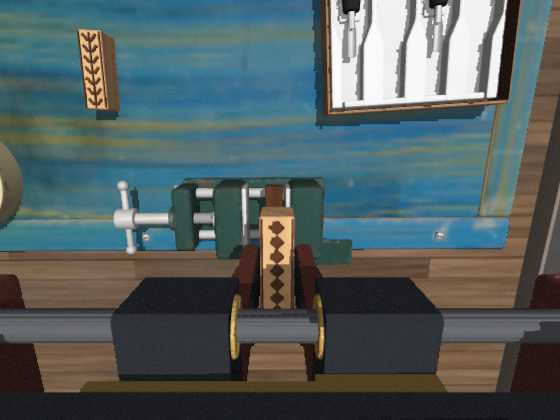

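View pics/h_t.png

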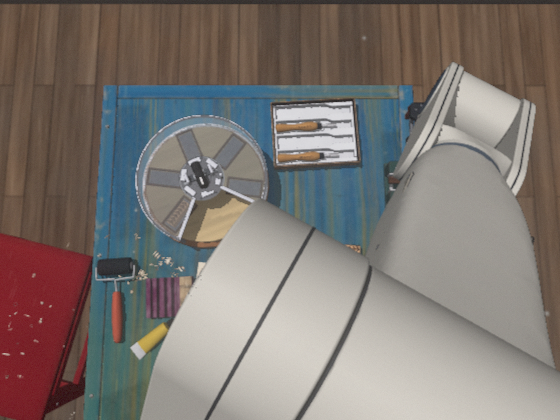

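```bash
python3 - <<'E'
from h import *
print(rel((520,-180,60),0),rel((520,-180,39),0))
E
```

```text
(array([134.2, -59.5,  93.8]), np.float64(-0.19023326378723482), np.float64(-0.2)) (array([134.2, -59.6, 114.8]), np.float64(-0.19023326378723482), np.float64(-0.2))
```

```bash
python3 -m crank '[[-1,45,-20,10,0],[-1,90,-40,40,0],[-1,134,-59.5,75,0],[-1,134,-59.5,100,0],[-1,134,-59.5,108,0],[-1,134,-59.5,108,0]]' && python3 - <<'E'
from h import *
print(rel((520,-180,39),0)); shot("wrist","i_w"); print(ctrl.read_state()["grip_width"])
E
```

```text
time: 11.48
tcp_pos: [519.9, -180.4, 45.2]
tool_rot: [2.226, 2.217, 0.004]
wrist_force: [0.1, -0.7, 0.3]
grip_width: 17.7
(array([0.4, 0.1, 6.2]), np.float64(-0.2170670615463166), np.float64(-0.2))
17.716556122210413
```

View pics/i_w.png

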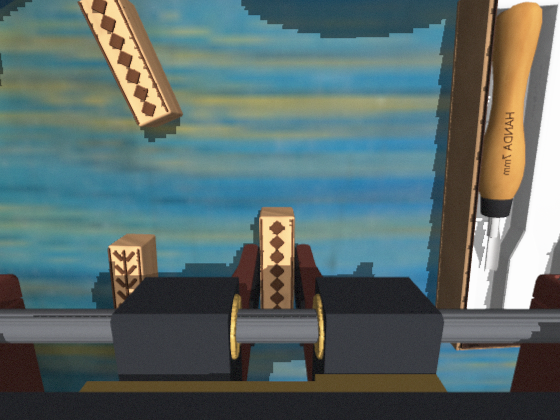

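```bash
python3 -m crank '[[-1,0,0,4,0],[-1,0,0,6.5,0],[-1,0,0,6.5,0],[-0.2,0,0,6.5,0],[-0.2,0,0,6.5,0],[-0.2,0,0,6.5,0],[-0.2,0,0,-30,0],[0,0,0,-90,0]]' && python3 - <<'E'
from h import *
shot("wrist"); m=imaging.camera_model("wrist")
for q in nets.outline_of("wrist","bench_block_1")[:4]:
    ys,xs=np.nonzero(q["mask"]);P=np.array([ray(m,p,24)[:2] for p in zip(ys,xs)],np.float32)
    print(round(q["conf"],2),q["box"],cv2.minAreaRect(P))
print(rel((577,102,190),115)); shot("wrist","j_w")
E
```

```text
time: 12.52
tcp_pos: [518.7, -180.3, 135.2]
tool_rot: [-2.224, -2.215, -0.002]
wrist_force: [1.6, -0.8, 0.0]
grip_width: 41.6
0.88 [157.3, 41.4, 216.7, 132.0] ((455.7748107910156, -79.14453125), (22.251415252685547, 61.589962005615234), 20.7579345703125)
0.62 [167.7, 201.5, 199.3, 275.5] ((442.5047302246094, -200.00460815429688), (64.73834991455078, 24.129013061523438), 87.07485961914062)
(array([284.2,  53. , -48.7]), np.float64(64.77511257630277), np.float64(-0.2))
```

View pics/j_w.png

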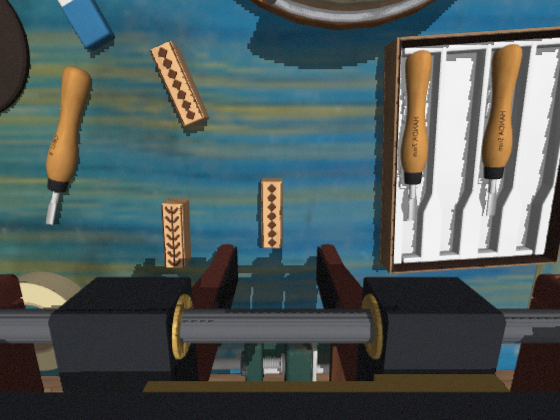

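```bash
python3 -m crank '[[0.5,0,0,-35,-10],[0.8,20,2,-62,-20],[1,50,10,-64,-30],[1,90,17,-64,-40],[1,130,25,-64,-50],[1,170,32,-64,-60],[1,210,40,-64,-70],[1,250,46,-64,-80]]' && python3 - <<'E'
from h import *
print(rel((577,102,200),115))
E
```

```text
time: 13.68
tcp_pos: [567.9, 69.6, 201.4]
tool_rot: [0.27, 3.123, -0.001]
wrist_force: [0.5, -0.7, 0.1]
grip_width: 87.9
(array([-3.3, 33.4,  1.4]), np.float64(-34.8868883901262), np.float64(80.1))
```

```bash
python3 -m crank '[[1,-1,10,1,-10],[1,-2,20,1,-20],[1,-3,33,1,-30],[1,-3,33,1,-35],[1,-3,33,1,-35],[1,-3,33,1,-35]]' && python3 - <<'E'
from h import *
m=imaging.camera_model("wrist"); shot("wrist","k_w")
for q in nets.pinpoint("wrist","knob")[:2]: print(q["conf"],q["pixel"],ray(m,q["pixel"],102))
for q in nets.pinpoint("wrist","rack")[:2]: print(q["conf"],q["pixel"],ray(m,q["pixel"],0))
for q in nets.pinpoint("wrist","opening")[:2]: print(q["conf"],q["pixel"],ray(m,q["pixel"],26))
for l in ("knob","tab_a"):
  for q in nets.outline_of("wrist",l)[:3]: print(l,q["conf"],q["box"])
print(ctrl.read_state()["tcp_pos"])
E
```

```text
time: 14.42
tcp_pos: [576.1, 101.4, 199.5]
tool_rot: [-0.679, 3.062, -0.004]
wrist_force: [0.1, -0.1, -0.2]
grip_width: 87.8
0.88 [224.7, 275.0] [576.21659281  99.54284668 102.        ]
0.57 [194.0, 277.5] [571.92255708  99.62544311   0.        ]
0.93 [116.9, 281.2] [498.968817    69.48341931  26.        ]
knob 0.74 [118.4, 59.4, 437.8, 350.7]
tab_a 0.95 [230.2, 206.0, 261.4, 241.2]
tab_a 0.58 [287.5, 209.9, 320.2, 239.3]
[576.56622765 101.50153464 200.3853989 ]
```

View pics/k_w.png

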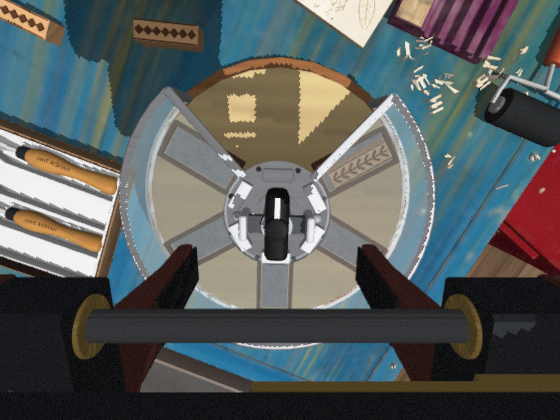

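```bash
python3 - <<'E'
from h import *
m=imaging.camera_model("wrist"); shot("wrist","l_w",(210,150,345,275),5)
s=ctrl.read_state()
print(proj(m,(*s["tcp_pos"][:2],102)),proj(m,(*s["tcp_pos"][:2],114)))
R=toolR(s)
c=np.array([576.2,99.5,114])
for a in (-27,27): print(a,proj(m,c+a*R[:,0]))
E
```

```text
[225.0911885  277.32529008] [229.82293165 277.30178785]
-27 [262.07370666 275.1610008 ]
27 [192.39500799 274.98559128]
```

View pics/l_w.png

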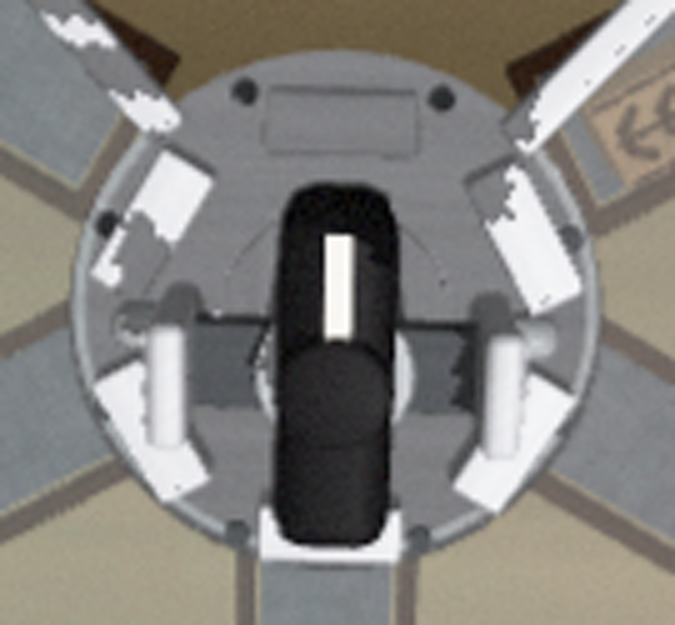

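```bash
python3 -m crank '[[1,2,0,45,1],[1,2,0,75,1],[1,2,0,85,1],[1,2,0,85,1]]' && python3 - <<'E'
from h import *
s=ctrl.read_state();print(s["tcp_pos"],s["wrist_force"]);shot("wrist","m_w")
E
```

```text
time: 15.28
tcp_pos: [575.4, 100.5, 115.4]
tool_rot: [-0.654, 3.067, -0.004]
wrist_force: [0.7, 0.7, 0.5]
grip_width: 87.4
[575.38778848 100.52565208 115.35300059] [0.65715512 0.72340647 0.47068117]
```

View pics/m_w.png

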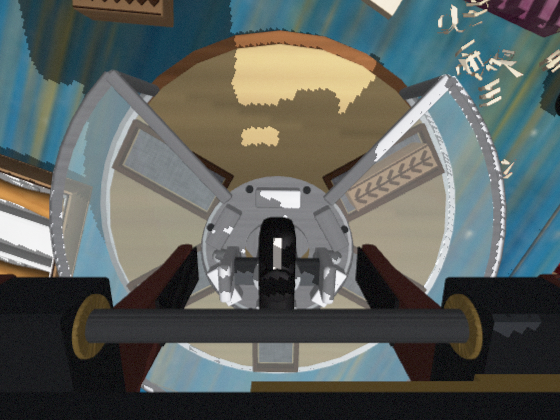

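```bash
python3 -m crank '[[-1,0,0,0,0],[-1,0,0,0,0],[-1,0,0,0,0],[-1,0,0,0,0],[-1,0,0,0,0],[-1,0,0,0,0]]' 35 && python3 - <<'E'
from h import *
s=ctrl.read_state();print(s["tcp_pos"],s["wrist_force"],s["wrist_torque"],rel(s["tcp_pos"])[2])
E
```

```text
time: 16.08
tcp_pos: [576.2, 100.6, 116.6]
tool_rot: [-0.654, 3.065, -0.005]
wrist_force: [-1.6, -0.8, 6.4]
grip_width: 31.2
[576.19544205 100.61932242 116.61680118] [-1.63240208 -0.77351446  6.39711505] [0.05691323 0.24559632 0.000618  ] 114.1
```

```bash
python3 -m crank '[[-1,0,0,0,6],[-1,0,0,0,15],[-1,0,0,0,25],[-1,0,0,0,35],[-1,0,0,0,45],[-1,0,0,0,54],[-1,0,0,0,60],[-1,0,0,0,60]]' && python3 - <<'E'
from h import *
s=ctrl.read_state();print(s["tcp_pos"],s["wrist_force"],s["wrist_torque"],s["grip_width"],rel(s["tcp_pos"])[2]); shot("wrist","n_w")
E
```

```text
time: 17.08
tcp_pos: [576.0, 100.6, 116.9]
tool_rot: [0.967, 2.98, 0.002]
wrist_force: [-1.5, -0.1, 5.9]
grip_width: 28.9
[576.03138687 100.56473735 116.90864841] [-1.46440136 -0.08115505  5.93853568] [-0.34211025  0.47418881  0.01372711] 28.939361668890214 54.0
```

View pics/n_w.png

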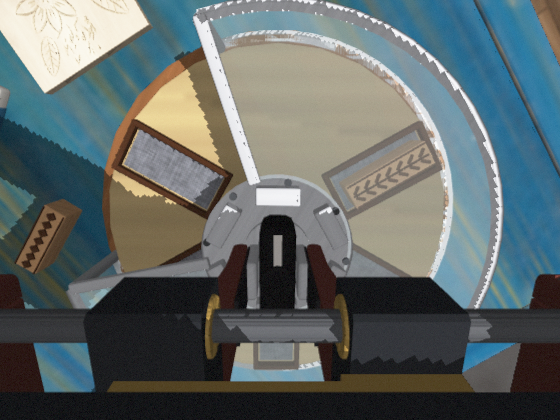

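```bash
python3 -m crank '[[1,0,0,0,0],[1,0,0,0,0],[1,0,0,0,0],[1,0,0,0,0],[1,0,0,-20,0],[1,0,0,-80,0],[1,0,0,-80,0],[1,0,0,-80,0]]' && python3 - <<'E'
from h import *
s=ctrl.read_state();print(s["tcp_pos"],s["grip_width"]); shot("wrist","o_w")
m=imaging.camera_model("wrist")
for q in nets.pinpoint("wrist","bay5")[:6]: print(q["conf"],q["pixel"],ray(m,q["pixel"],26))
for q in nets.pinpoint("wrist","opening")[:2]: print(q["conf"],q["pixel"],ray(m,q["pixel"],26))
for q in nets.pinpoint("wrist","knob")[:2]: print(q["conf"],q["pixel"],ray(m,q["pixel"],102))
E
```

```text
time: 18.12
tcp_pos: [575.1, 100.7, 196.8]
tool_rot: [0.966, 2.981, 0.002]
wrist_force: [-0.8, -0.3, -0.1]
grip_width: 88.1
[575.08189697 100.70800635 196.82127862] 88.12575650303367
0.63 [159.3, 196.7] [493.93680251  64.0268632   26.        ]
0.72 [163.5, 201.8] [499.90159939  65.43378508  26.        ]
0.66 [226.9, 273.0] [573.11191697  97.68641537 102.        ]
```

View pics/o_w.png

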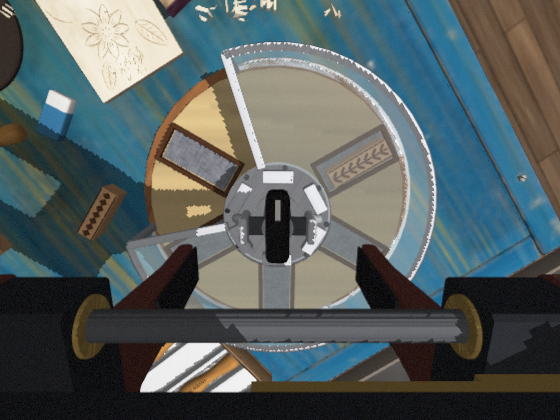

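```bash
python3 - <<'E'
from h import *
m=imaging.camera_model("wrist"); shot("wrist","p_w",(140,60,290,240),3.3)
print(rel((519.5,-180,130),0))
E
```

```text
(array([-119.5, -259.8,   65.8]), np.float64(54.08086511301441), np.float64(54.1))
```

View pics/p_w.png

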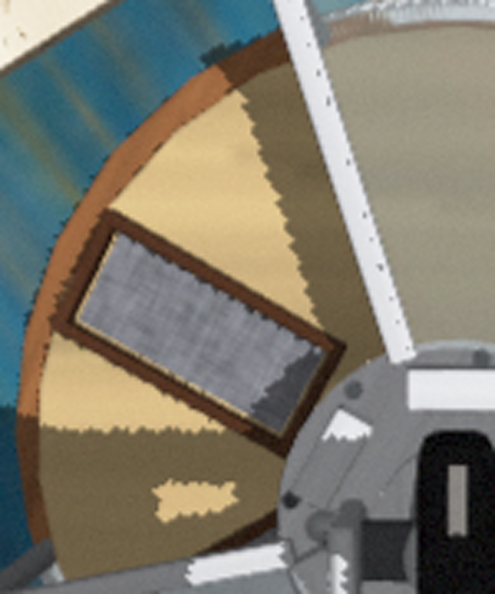

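```bash
python3 - <<'E'
from h import *
m=imaging.camera_model("wrist")
for C,z in (([(118,232),(325,347),(282,432),(75,318)],26),([(112,210),(345,345),(285,455),(52,325)],33)):
    W=np.array([ray(m,(y/3.3+60,x/3.3+140),z)[:2] for x,y in C]); c=W.mean(0)
    d=(W[1]+W[2]-W[0]-W[3]); print(W.round(1).tolist(),c.round(1),"L",np.linalg.norm(d)/2,"W",np.linalg.norm(W[0]-W[3]),np.degrees(np.arctan2(d[1],d[0])))
E
python3 -m crank '[[0.6,-15,-35,0,8],[0.4,-30,-70,0,16],[0.2,-47,-107,5,25],[0,-65,-144,20,34],[0,-83,-183,40,43],[0,-101,-222,60,51],[0,-119.5,-259.8,66,54],[0,-119.5,-259.8,66,54]]' && python3 - <<'E'
from h import *
m=imaging.camera_model("wrist");shot("wrist","q_w")
for q in nets.outline_of("wrist","vice_block")[:4]:
    ys,xs=np.nonzero(q["mask"]);P=np.array([ray(m,p,24)[:2] for p in zip(ys,xs)],np.float32)
    print(round(q["conf"],2),q["box"],cv2.minAreaRect(P))
for q in nets.pinpoint("wrist","vice_block")[:4]: print(q["conf"],q["pixel"],ray(m,q["pixel"],12))
print(rel((519.5,-180,34),0), ctrl.read_state()["tcp_pos"])
E
```

```text
[[461.7, 65.4], [521.9, 93.1], [534.3, 67.2], [472.7, 39.6]] [497.6  66.3] L 66.82951466779802 W 28.08193377154293 24.441448386496155
[[457.6, 69.7], [524.7, 99.1], [539.7, 65.4], [471.3, 35.3]] [498.3  67.4] L 73.98704341033833 W 37.0023110375283 23.722308177442077
time: 19.38
tcp_pos: [518.4, -182.1, 128.6]
tool_rot: [2.221, 2.216, 0.003]
wrist_force: [-0.3, 0.5, -0.1]
grip_width: 43.9
0.73 [269.8, 182.8, 292.4, 252.8] ((519.8972778320312, -177.7738494873047), (59.27244186401367, 17.357736587524414), 89.3993148803711)
0.81 [217.4, 278.7] [ 519.81889243 -181.30437817   12.        ]
(array([-0.4, -0.4, 95.6]), np.float64(0.10682485700012023), np.float64(0.1)) [ 519.43266775 -179.44186164  129.574232  ]
```

View pics/q_w.png

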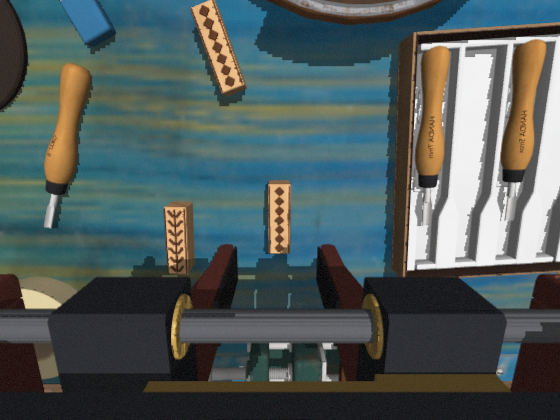

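```bash
python3 -m crank '[[0,0,0,45,0],[0,0,0,80,0],[0,0,0,95,0],[0,0,0,95.5,0],[-1,0,0,95.5,0],[-1,0,0,95.5,0],[-1,0,0,95.5,0],[-1,0,0,95.5,0]]' 40 && python3 -m crank '[[-1,0,0,0,0],[-1,0,0,-20,0],[-1,0,0,-60,0],[-1,0,0,-100,0],[-1,0,0,-120,0],[-1,0,0,-120,0]]' && python3 - <<'E'
from h import *
print(rel((497.8,66.6,130),-66)); print(ctrl.read_state()["grip_width"]); shot("wrist","r_w")
E
```

```text
time: 20.52
tcp_pos: [520.5, -179.8, 35.0]
tool_rot: [2.215, 2.219, 0.006]
wrist_force: [-0.9, 1.2, 6.9]
grip_width: 17.6
time: 21.28
tcp_pos: [520.8, -180.0, 157.5]
tool_rot: [2.212, 2.216, 0.008]
wrist_force: [0.0, 0.2, -0.6]
grip_width: 17.5
(array([246.8, -22.9,  26.4]), np.float64(66.09511652881912), np.float64(0.1))
17.480056569733573
```

View pics/r_w.png

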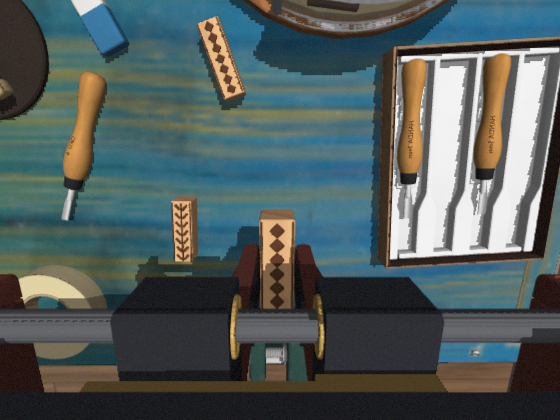

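```bash
python3 -m crank '[[-1,25,-2,0,8],[-1,60,-6,0,17],[-1,95,-9,0,26],[-1,130,-12,0,35],[-1,165,-16,0,44],[-1,200,-19,0,53],[-1,235,-22,5,62],[-1,247,-23,10,66]]' && python3 -m crank '[[-1,0,0,0,0],[-1,0,0,0,0]]' && python3 - <<'E'
from h import *
print(rel((497.8,66.6,100),-66),ctrl.read_state()["tcp_pos"]); print(ctrl.read_state()["grip_width"]); shot("wrist","s_w")
E
```

```text
time: 22.32
tcp_pos: [495.5, 68.7, 144.0]
tool_rot: [3.069, 0.653, 0.009]
wrist_force: [-0.6, -0.3, -0.3]
grip_width: 17.5
time: 22.58
tcp_pos: [495.0, 68.4, 143.5]
tool_rot: [3.069, 0.655, 0.007]
wrist_force: [-0.7, 0.3, 0.0]
grip_width: 17.6
(array([ 1.7,  2.6, 43.5]), np.float64(0.09271683006915055), np.float64(-65.9)) [494.98511537  68.39872863 143.45788472]
17.640285288126808
```

View pics/s_w.png

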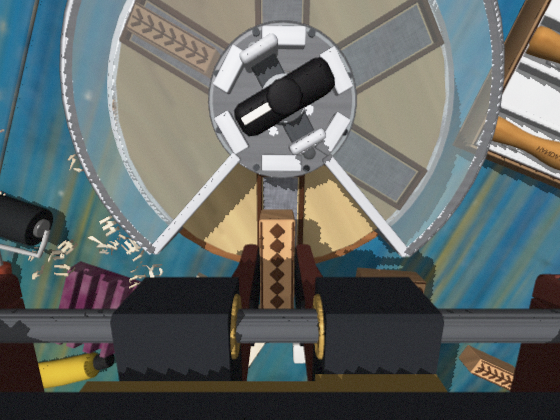

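```bash
python3 -m crank '[[-1,1.7,2.8,10,0],[-1,1.7,2.8,30,0],[-1,1.7,2.8,43,0],[-1,1.7,2.8,43,0]]' && python3 - <<'E'
from h import *
print(rel((497.8,66.6,62),-66),ctrl.read_state()["tcp_pos"]); print(ctrl.read_state()["grip_width"]); shot("wrist","t_w")
E
```

```text
time: 23.12
tcp_pos: [497.5, 65.8, 99.6]
tool_rot: [3.069, 0.653, 0.004]
wrist_force: [-0.0, -0.8, 0.6]
grip_width: 17.7
(array([ 0.6, -0.7, 37.6]), np.float64(0.03388145741320159), np.float64(-66.0)) [497.46455224  65.8051551   99.57351634]
17.67487308442118
```

View pics/t_w.png

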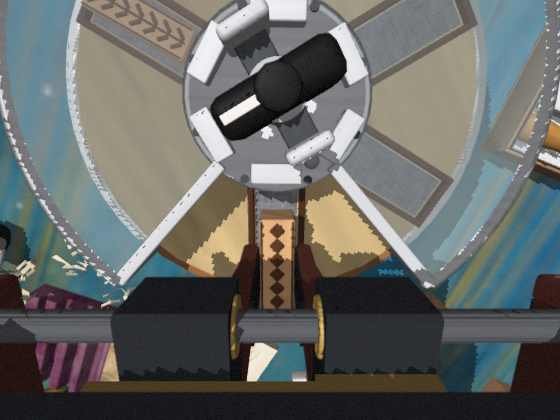

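```bash
python3 -m crank '[[-1,0.6,0,12,0],[-1,0.6,0,25,0],[-1,0.6,0,33,0],[-1,0.6,0,37,0],[-1,0.6,0,37,0]]' && python3 - <<'E'
from h import *
s=ctrl.read_state();print(s["tcp_pos"],s["wrist_force"],s["grip_width"]); shot("wrist","u_w")
E
```

```text
time: 23.8
tcp_pos: [498.5, 66.1, 62.9]
tool_rot: [3.069, 0.653, 0.005]
wrist_force: [1.1, 0.7, 0.0]
grip_width: 17.8
[498.50935765  66.08306781  62.93563264] [1.09776885 0.67029427 0.0032597 ] 17.76309248147308
```

View pics/u_w.png

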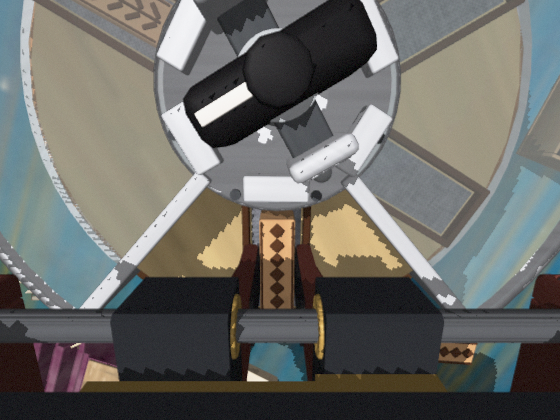

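```bash
python3 -m crank '[[-1,0,0,1,0],[-0.2,0,0,1,0],[-0.2,0,0,1,0],[-0.2,0,0,1,0],[-0.2,0,0,-15,0],[-0.2,0,0,-50,0],[-0.2,0,0,-80,0],[-0.2,0,0,-80,0]]' && python3 - <<'E'
from h import *
s=ctrl.read_state();print(s["tcp_pos"],s["wrist_force"],s["grip_width"]); shot("wrist","v_w")
print(rel((575.3,100.6,200),54))
E
```

```text
time: 24.85
tcp_pos: [500.1, 66.5, 146.2]
tool_rot: [3.068, 0.653, 0.014]
wrist_force: [0.2, 0.3, 0.4]
grip_width: 35.0
[500.11919695  66.54235812 146.1670338 ] [0.20644322 0.33268789 0.44144735] 35.040458652482954
(array([ 83.8,   0.1, -54.8]), np.float64(60.03938638671707), np.float64(-66.0))
```

View pics/v_w.png

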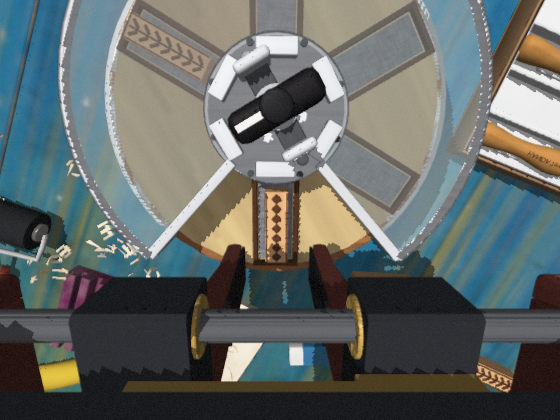

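```bash
python3 -m crank '[[0.2,0,0,-30,-10],[0.6,10,0,-50,-20],[1,25,0,-55,-30],[1,40,0,-55,-40],[1,55,0,-55,-50],[1,70,0,-55,-60],[1,80,0,-55,-70],[1,84,0,-55,-80]]' && python3 - <<'E'
from h import *
print(rel((575.3,100.6,200),54))
E
```

```text
time: 25.9
tcp_pos: [575.2, 100.9, 198.9]
tool_rot: [1.922, 2.477, 0.002]
wrist_force: [-0.6, -0.3, 0.7]
grip_width: 87.6
(array([-0.3,  0. , -1.1]), np.float64(-39.62436325295701), np.float64(14.4))
```

```bash
python3 -m crank '[[1,0,0,0,-10],[1,0,0,0,-20],[1,0,0,0,-30],[1,0,0,0,-39.6],[1,0,0,0,-39.6],[1,0,0,0,-39.6]]' && python3 - <<'E'
from h import *
s=ctrl.read_state();m=imaging.camera_model("wrist");shot("wrist","w_w",(210,150,345,275),5)
print(rel((575.3,100.6,115.5),54)); print(proj(m,(*s["tcp_pos"][:2],114)))
E
```

```text
time: 26.65
tcp_pos: [574.9, 100.9, 198.3]
tool_rot: [0.975, 2.981, -0.002]
wrist_force: [-0.0, -0.4, -0.7]
grip_width: 88.1
(array([-0. , -0. , 82.9]), np.float64(-0.16994547548567596), np.float64(53.8))
[230.39126764 277.63828021]
```

View pics/w_w.png

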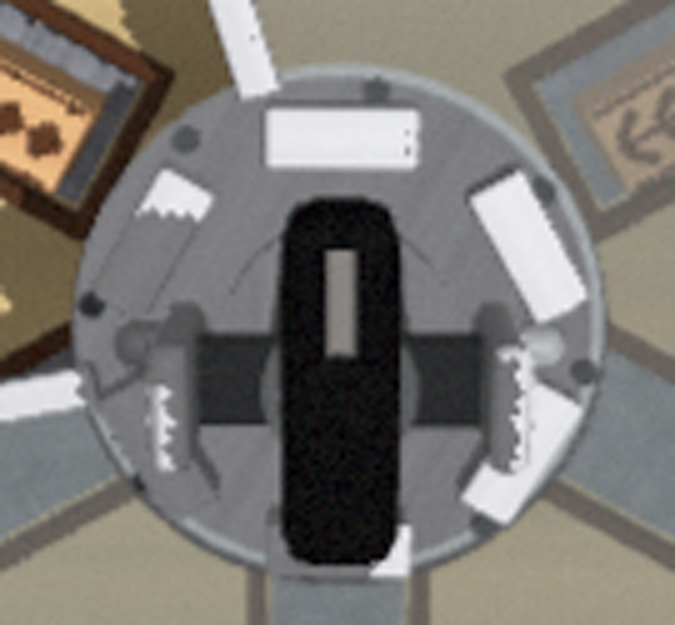

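Centred and aligned, with both tabs out. I'll descend and pinch.

```bash
python3 -m crank '[[1,0,0,45,0],[1,0,0,75,0],[1,0,0,83,0],[1,0,0,83,0],[-1,0,0,83,0],[-1,0,0,83,0],[-1,0,0,83,0],[-1,0,0,83,0]]' 35 && python3 -m crank '[[-1,0,0,0,0],[-1,0,0,0,0],[-1,0,0,0,0]]' && python3 - <<'E'
from h import *
s=ctrl.read_state();print(s["tcp_pos"],s["wrist_force"],s["grip_width"],rel(s["tcp_pos"])[2])
E
```

```text
time: 27.7
tcp_pos: [575.7, 100.8, 116.0]
tool_rot: [0.974, 2.98, -0.001]
wrist_force: [-0.3, 0.5, 3.9]
grip_width: 51.4
time: 28.08
tcp_pos: [575.8, 101.0, 116.4]
tool_rot: [0.974, 2.98, -0.001]
wrist_force: [-1.1, 0.8, 4.4]
grip_width: 29.0
[575.83565947 100.95071988 116.3610185 ] [-1.07201578  0.78676486  4.36825135] 29.02616655781543 53.8
```

```bash
python3 -m crank '[[-1,0,0,0,6],[-1,0,0,0,15],[-1,0,0,0,25],[-1,0,0,0,35],[-1,0,0,0,45],[-1,0,0,0,54],[-1,0,0,0,60],[-1,0,0,0,60]]' && python3 -m crank '[[1,0,0,0,0],[1,0,0,0,0],[1,0,0,0,0],[1,0,0,0,0],[1,0,0,-20,0],[1,0,0,-80,0],[1,0,0,-80,0],[1,0,0,-80,0]]' && python3 - <<'E'
from h import *
s=ctrl.read_state();print(s["tcp_pos"],s["grip_width"],rel(s["tcp_pos"])[2]); shot("wrist","x_w"); m=imaging.camera_model("wrist")
for q in nets.outline_of("wrist","bench_block_1")[:4]:
    ys,xs=np.nonzero(q["mask"]);P=np.array([ray(m,p,24)[:2] for p in zip(ys,xs)],np.float32)
    print(round(q["conf"],2),q["box"],cv2.minAreaRect(P))
E
```

```text
time: 29.08
tcp_pos: [576.1, 101.1, 116.4]
tool_rot: [2.332, 2.096, 0.005]
wrist_force: [1.3, 0.9, 1.0]
grip_width: 28.9
time: 30.08
tcp_pos: [575.3, 101.1, 196.4]
tool_rot: [2.332, 2.096, 0.005]
wrist_force: [-0.1, 0.5, -0.3]
grip_width: 87.7
[575.34391383 101.07107304 196.43190574] 87.67144074328482 -6.1
0.67 [199.1, 340.2, 223.0, 367.1] ((484.64208984375, -63.418296813964844), (27.709760665893555, 31.993539810180664), 14.816646575927734)
```

View pics/x_w.png

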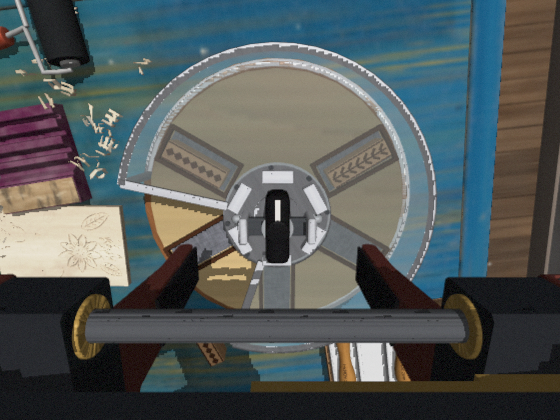

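```bash
python3 - <<'E'
from h import *
print(rel((490,-130,180),0))
E
```

```text
(array([-238.7,  -59.6,   15.5]), np.float64(-6.121539878426773), np.float64(-6.1))
```

```bash
python3 -m crank '[[0.6,-50,-12,0,-3],[0.3,-105,-26,4,-6],[0,-160,-40,8,-6],[0,-215,-53,12,-6],[0,-238,-59,15,-6],[0,-238,-59,15,-6]]' && python3 - <<'E'
from h import *
m=imaging.camera_model("wrist");shot("wrist","y_w")
for q in nets.outline_of("wrist","bench_block_1")[:4]:
    ys,xs=np.nonzero(q["mask"]);P=np.array([ray(m,p,24)[:2] for p in zip(ys,xs)],np.float32)
    print(round(q["conf"],2),q["box"],cv2.minAreaRect(P))
for q in nets.pinpoint("wrist","bench_block_1")[:4]: print(q["conf"],q["pixel"],ray(m,q["pixel"],12))
print(ctrl.read_state()["tcp_pos"])
E
```

```text
time: 30.92
tcp_pos: [489.2, -130.5, 179.1]
tool_rot: [2.225, 2.214, -0.001]
wrist_force: [-0.3, 0.1, 0.2]
grip_width: 43.8
0.56 [245.5, 88.1, 281.8, 158.0] ((476.56494140625, -54.61846923828125), (18.709638595581055, 57.65000915527344), 18.975297927856445)
0.94 [126.1, 263.6] [477.02129026 -55.84555502  12.        ]
[ 490.69200134 -128.68577192  179.94866763]
```

View pics/y_w.png

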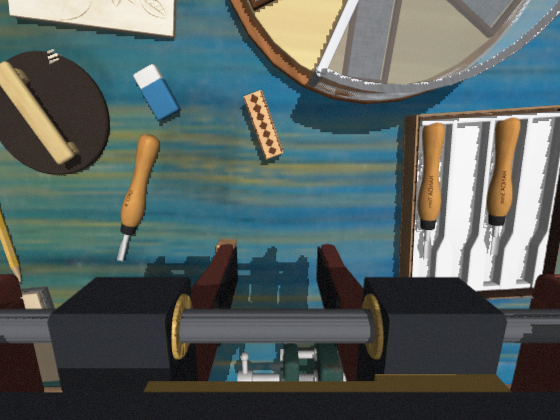

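```bash
python3 - <<'E'
from h import *
print(rel((476.7,-55,80),19))
E
```

```text
(array([ 73.9, -14.4,  99.7]), np.float64(-19.09837752350562), np.float64(-0.1))
```

```bash
python3 -m crank '[[0,35,-7,10,-9],[0,74,-14,40,-19],[0,74,-14,75,-19],[0,74,-14,75,-19],[0,74,-14,75,-19]]' && python3 - <<'E'
from h import *
print(rel((476.7,-55,34),19)); shot("wrist","z_w"); m=imaging.camera_model("wrist")
for q in nets.pinpoint("wrist","bench_block_1")[:4]: print(q["conf"],q["pixel"],ray(m,q["pixel"],12))
E
```

```text
time: 31.7
tcp_pos: [477.8, -54.5, 105.4]
tool_rot: [1.823, 2.553, 0.0]
wrist_force: [0.2, 0.3, 0.2]
grip_width: 43.8
(array([ 0.2, -1.4, 71.4]), np.float64(-0.06795196173820273), np.float64(18.9))
0.82 [226.7, 280.8] [480.82280881 -54.32722335  12.        ]
0.33 [253.9, 98.8] [ 353.44758882 -121.1332213    12.        ]
```

View pics/z_w.png

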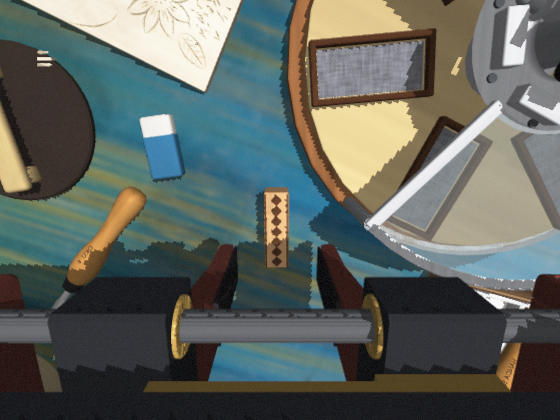

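```bash
python3 -m crank '[[0,0,0,35,0],[0,0,0,60,0],[0,0,0,71,0],[0,0,0,71,0],[-1,0,0,71,0],[-1,0,0,71,0],[-1,0,0,71,0],[-1,0,0,71,0]]' 40 && python3 -m crank '[[-1,0,0,0,0],[-1,0,0,-20,0],[-1,0,0,-60,0],[-1,0,0,-110,0],[-1,0,0,-120,0],[-1,0,0,-120,0]]' && python3 - <<'E'
from h import *
print(rel((497.8,66.6,144),-66)); print(ctrl.read_state()["grip_width"]); shot("wrist","aa_w")
E
```

```text
time: 32.8
tcp_pos: [478.9, -55.2, 35.5]
tool_rot: [1.823, 2.55, 0.002]
wrist_force: [-0.7, 0.1, 5.2]
grip_width: 17.4
time: 33.55
tcp_pos: [478.3, -54.9, 155.7]
tool_rot: [1.822, 2.55, 0.003]
wrist_force: [0.2, 0.3, -0.6]
grip_width: 17.7
(array([108.7,  57.8,  11.5]), np.float64(84.89384063557806), np.float64(18.9))
17.689487392940823
```

View pics/aa_w.png

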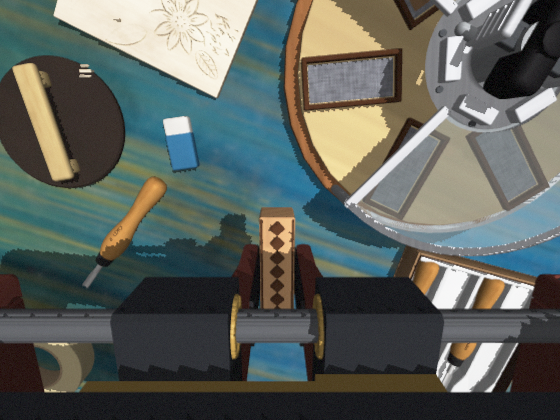

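```bash
python3 -m crank '[[-1,10,5,0,10],[-1,25,13,0,20],[-1,40,22,0,30],[-1,55,29,0,40],[-1,70,37,0,50],[-1,85,45,0,60],[-1,100,53,5,70],[-1,109,58,10,80]]' && python3 -m crank '[[-1,0,0,0,4.9],[-1,0,0,0,4.9],[-1,0,0,0,4.9]]' && python3 - <<'E'
from h import *
print(rel((497.8,66.6,100),-66),ctrl.read_state()["tcp_pos"]); print(ctrl.read_state()["grip_width"])
E
```

```text
time: 34.6
tcp_pos: [496.2, 67.6, 142.5]
tool_rot: [3.041, 0.775, 0.002]
wrist_force: [1.0, 0.4, 0.7]
grip_width: 17.6
time: 34.98
tcp_pos: [495.6, 67.5, 141.5]
tool_rot: [3.071, 0.647, -0.001]
wrist_force: [-0.0, -0.3, -0.7]
grip_width: 18.0
(array([ 1.7,  1.6, 41.5]), np.float64(-0.21263986891931097), np.float64(-66.2)) [495.61403937  67.48272199 141.47976949]
18.01434304505755
```

```bash
python3 -m crank '[[-1,1.7,1.8,10,0],[-1,1.7,1.8,30,0],[-1,1.7,1.8,41,0],[-1,1.7,1.8,41,0]]' && python3 - <<'E'
from h import *
print(rel((497.8,66.6,62),-66),ctrl.read_state()["tcp_pos"]); print(ctrl.read_state()["grip_width"]); shot("wrist","ab_w")
E
```

```text
time: 35.48
tcp_pos: [497.3, 66.2, 99.5]
tool_rot: [3.071, 0.647, -0.004]
wrist_force: [-0.5, 0.4, -0.2]
grip_width: 17.8
(array([ 0.8, -0.2, 37.5]), np.float64(-0.20237904440439536), np.float64(-66.2)) [497.27206053  66.19576128  99.50030573]
17.773361640224184
```

View pics/ab_w.png

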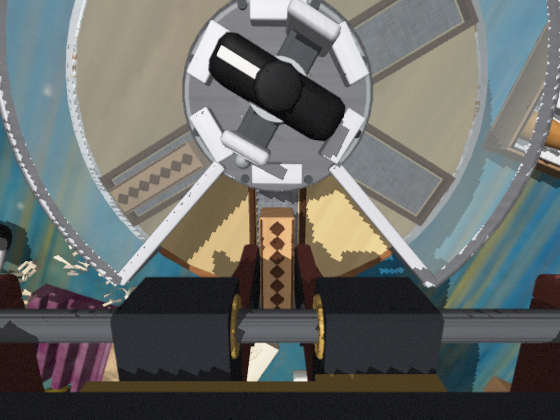

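```bash
python3 -m crank '[[-1,0.8,0,12,0],[-1,0.8,0,25,0],[-1,0.8,0,33,0],[-1,0.8,0,37,0],[-1,0.8,0,37,0]]' && python3 -m crank '[[-1,0,0,1,0],[-0.2,0,0,1,0],[-0.2,0,0,1,0],[-0.2,0,0,1,0],[-0.2,0,0,-15,0],[-0.2,0,0,-50,0],[-0.2,0,0,-80,0],[-0.2,0,0,-80,0]]' && python3 - <<'E'
from h import *
s=ctrl.read_state();print(s["tcp_pos"],s["wrist_force"],s["grip_width"]); shot("wrist","ac_w")
print(rel((575.3,100.6,200),-6))
E
```

```text
time: 36.15
tcp_pos: [498.3, 66.5, 62.8]
tool_rot: [3.071, 0.647, -0.003]
wrist_force: [0.9, 0.8, -0.1]
grip_width: 18.1
time: 37.15
tcp_pos: [500.1, 66.9, 145.7]
tool_rot: [3.071, 0.647, 0.006]
wrist_force: [-0.0, 0.0, -0.7]
grip_width: 35.1
[500.11350099  66.9445907  145.73587576] [-0.04193079  0.01918388 -0.68717657] 35.09871744989733
(array([ 83.4,   0.1, -55.7]), np.float64(-60.20262588707635), np.float64(-66.2))
```

View pics/ac_w.png

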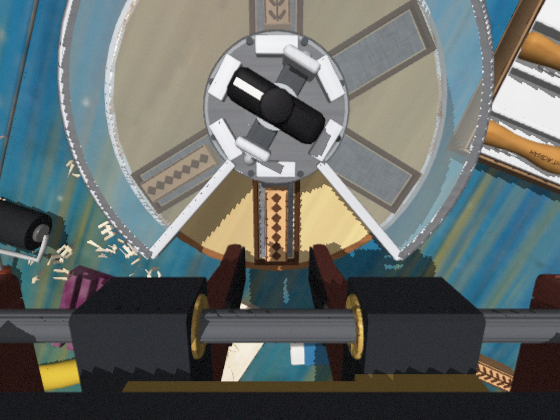

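```bash
python3 -m crank '[[0.2,0,0,-30,-10],[0.6,10,0,-50,-20],[1,30,0,-56,-30],[1,50,0,-56,-40],[1,70,0,-56,-50],[1,83.4,0,-56,-60],[1,83.4,0,-56,-60],[1,83.4,0,-56,-60]]' && python3 - <<'E'
from h import *
s=ctrl.read_state();shot("wrist","ad_w",(210,150,345,275),5)
print(rel((575.3,100.6,115.5),-6))
E
```

```text
time: 38.2
tcp_pos: [574.3, 100.4, 199.5]
tool_rot: [2.34, 2.092, -0.004]
wrist_force: [-0.6, -0.3, 0.4]
grip_width: 88.0
(array([ 0.6,  0.8, 84.3]), np.float64(-0.36486225171118747), np.float64(-6.4))
```

View pics/ad_w.png

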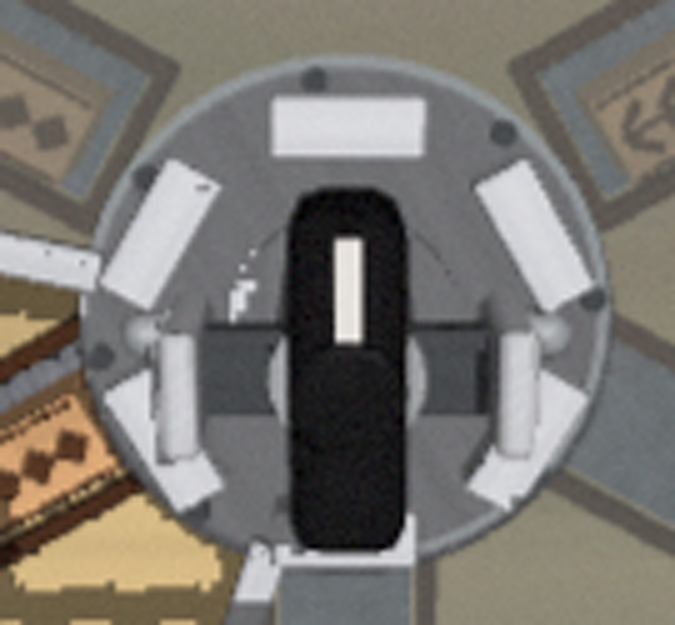

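```bash
python3 -m crank '[[1,0.6,0.8,45,-0.4],[1,0.6,0.8,75,-0.4],[1,0.6,0.8,84,-0.4],[1,0.6,0.8,84,-0.4],[-1,0.6,0.8,84,-0.4],[-1,0.6,0.8,84,-0.4],[-1,0.6,0.8,84,-0.4],[-1,0.6,0.8,84,-0.4]]' 35 && python3 -m crank '[[-1,0,0,0,0],[-1,0,0,0,0],[-1,0,0,0,0]]' && python3 -m crank '[[-1,0,0,0,6],[-1,0,0,0,15],[-1,0,0,0,25],[-1,0,0,0,35],[-1,0,0,0,45],[-1,0,0,0,54],[-1,0,0,0,60],[-1,0,0,0,60]]' && python3 -m crank '[[1,0,0,0,0],[1,0,0,0,0],[1,0,0,0,0],[1,0,0,0,0],[1,0,0,-20,0],[1,0,0,-80,0],[1,0,0,-80,0],[1,0,0,-80,0]]' && python3 - <<'E'
from h import *
s=ctrl.read_state();print(s["tcp_pos"],s["grip_width"],rel(s["tcp_pos"])[2]); shot("wrist","ae_w")
print(rel((440,-180,180),0))
E
```

```text
time: 39.25
tcp_pos: [575.9, 100.7, 116.4]
tool_rot: [2.331, 2.1, -0.001]
wrist_force: [-0.2, 0.4, 3.4]
grip_width: 51.5
time: 39.62
tcp_pos: [576.2, 100.6, 116.7]
tool_rot: [2.331, 2.1, -0.001]
wrist_force: [-0.5, -1.1, 4.6]
grip_width: 28.6
time: 40.62
tcp_pos: [576.1, 100.7, 116.7]
tool_rot: [3.069, 0.655, 0.002]
wrist_force: [-0.2, 0.1, 3.1]
grip_width: 28.8
time: 41.62
tcp_pos: [575.6, 100.8, 196.8]
tool_rot: [3.069, 0.655, 0.002]
wrist_force: [0.1, 0.5, -0.7]
grip_width: 87.6
[575.57658759 100.82271536 196.78786662] 87.620566215383 -65.9
(array([-238. ,  201.1,   16.8]), np.float64(-65.90340998475222), np.float64(-65.9))
```

View pics/ae_w.png

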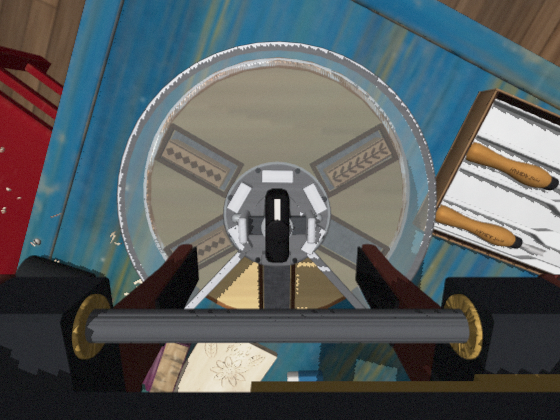

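```bash
python3 -m crank '[[0.6,-30,25,0,-9],[0.3,-60,51,4,-18],[0,-95,80,8,-27],[0,-130,110,12,-36],[0,-165,139,16,-45],[0,-200,169,17,-54],[0,-230,194,17,-62],[0,-238,201,17,-66]]' && python3 -m crank '[[0,0,0,0,0],[0,0,0,0,0]]' && python3 - <<'E'
from h import *
m=imaging.camera_model("wrist");shot("wrist","af_w")
for q in nets.outline_of("wrist","bench_block_1")[:4]:
    ys,xs=np.nonzero(q["mask"]);P=np.array([ray(m,p,24)[:2] for p in zip(ys,xs)],np.float32)
    print(round(q["conf"],2),q["box"],cv2.minAreaRect(P))
for q in nets.pinpoint("wrist","bench_block_1")[:4]: print(q["conf"],q["pixel"],ray(m,q["pixel"],12))
print(ctrl.read_state()["tcp_pos"],rel((0,0,0))[2])
E
```

```text
time: 42.68
tcp_pos: [437.9, -181.2, 178.4]
tool_rot: [-2.219, -2.224, 0.005]
wrist_force: [0.0, 0.7, 0.7]
grip_width: 43.9
time: 42.92
tcp_pos: [437.4, -180.7, 177.6]
tool_rot: [-2.219, -2.221, 0.006]
wrist_force: [-0.5, 0.7, 0.1]
grip_width: 43.7
0.84 [267.7, 191.5, 292.2, 253.0] ((436.1333312988281, -194.98362731933594), (60.97604751586914, 18.834470748901367), 89.55008697509766)
0.76 [222.4, 276.8] [ 436.06248584 -198.57463494   12.        ]
[ 438.0285494  -180.57230624  178.14358703] 0.2
```

View pics/af_w.png

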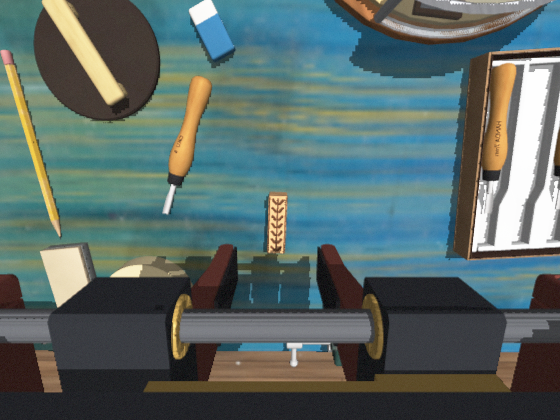

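```bash
python3 - <<'E'
from h import *
print(rel((436.3,-197,34),0))
E
```

```text
(array([-16.1,  -1.4, 144.2]), np.float64(0.15879780668593924), np.float64(0.2))
```

```bash
python3 -m crank '[[0,-8,-0.7,30,0],[0,-16,-1.4,75,0],[0,-16,-1.4,75,0],[0,-16,-1.4,75,0]]' && python3 - <<'E'
from h import *
print(rel((436.3,-197,34),0),ctrl.read_state()["tcp_pos"]); m=imaging.camera_model("wrist");shot("wrist","ag_w")
for q in nets.pinpoint("wrist","bench_block_1")[:4]: print(q["conf"],q["pixel"],ray(m,q["pixel"],12))
E
```

```text
time: 43.58
tcp_pos: [437.0, -196.5, 104.0]
tool_rot: [-2.218, -2.225, 0.005]
wrist_force: [0.2, -0.2, 0.7]
grip_width: 43.5
(array([-0.3, -0.5, 70. ]), np.float64(0.16960305013357413), np.float64(0.2)) [ 436.99139979 -196.5185346   104.03121227]
0.97 [227.5, 275.2] [ 434.89282505 -197.06341165   12.        ]
```

View pics/ag_w.png

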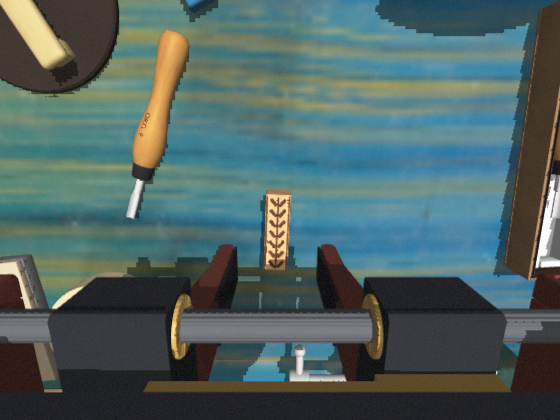

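```bash
python3 -m crank '[[0,0,-0.3,35,0],[0,0,-0.3,60,0],[0,0,-0.3,70,0],[0,0,-0.3,70,0],[-1,0,-0.3,70,0],[-1,0,-0.3,70,0],[-1,0,-0.3,70,0],[-1,0,-0.3,70,0]]' 40 && python3 -m crank '[[-1,0,0,0,0],[-1,0,0,-20,0],[-1,0,0,-60,0],[-1,0,0,-110,0],[-1,0,0,-120,0],[-1,0,0,-120,0]]' && python3 - <<'E'
from h import *
print(rel((497.8,66.6,144),-66)); print(ctrl.read_state()["grip_width"]); shot("wrist","ah_w")
E
```

```text
time: 44.68
tcp_pos: [437.5, -197.2, 35.3]
tool_rot: [2.216, 2.223, -0.004]
wrist_force: [-0.8, 0.1, 6.2]
grip_width: 17.5
time: 45.42
tcp_pos: [437.5, -196.8, 155.5]
tool_rot: [2.215, 2.222, -0.003]
wrist_force: [-0.0, -0.9, -0.3]
grip_width: 17.4
(array([263.3,  61.1,  10.5]), np.float64(66.1772857580078), np.float64(0.2))
17.408726346125498
```

View pics/ah_w.png

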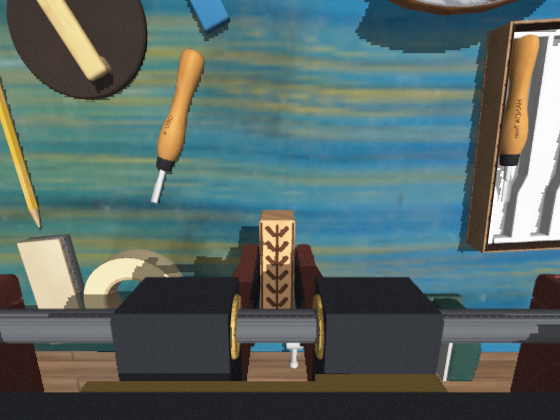

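```bash
python3 -m crank '[[-1,25,6,0,8],[-1,60,14,0,17],[-1,100,23,0,26],[-1,140,32,0,35],[-1,180,42,0,44],[-1,220,51,0,53],[-1,250,58,5,62],[-1,263,61,10,66]]' && python3 -m crank '[[-1,0,0,0,0],[-1,0,0,0,0],[-1,0,0,0,0]]' && python3 - <<'E'
from h import *
print(rel((497.8,66.6,100),-66),ctrl.read_state()["tcp_pos"]); print(ctrl.read_state()["grip_width"])
E
```

```text
time: 46.48
tcp_pos: [496.3, 68.1, 141.6]
tool_rot: [3.07, 0.655, -0.007]
wrist_force: [-0.3, -0.2, -1.3]
grip_width: 17.6
time: 46.85
tcp_pos: [496.0, 67.4, 141.3]
tool_rot: [3.07, 0.655, -0.008]
wrist_force: [-0.2, 0.7, 0.1]
grip_width: 17.9
(array([ 1.6,  1.4, 41.3]), np.float64(0.08494652664450086), np.float64(-65.9)) [495.97246974  67.41915462 141.27858922]
17.874953027560487
```

```bash
python3 -m crank '[[-1,1.6,1.6,10,0],[-1,1.6,1.6,30,0],[-1,1.6,1.6,41,0],[-1,1.6,1.6,41,0]]' && python3 - <<'E'
from h import *
print(rel((497.8,66.6,62),-66),ctrl.read_state()["tcp_pos"]); print(ctrl.read_state()["grip_width"]); shot("wrist","ai_w")
E
```

```text
time: 47.35
tcp_pos: [497.3, 66.2, 99.4]
tool_rot: [3.07, 0.655, -0.011]
wrist_force: [-0.3, 0.2, -0.8]
grip_width: 17.6
(array([ 0.9, -0.2, 37.4]), np.float64(0.07457222095996485), np.float64(-65.9)) [497.28480441  66.18892843  99.38334291]
17.625477662312676
```

View pics/ai_w.png

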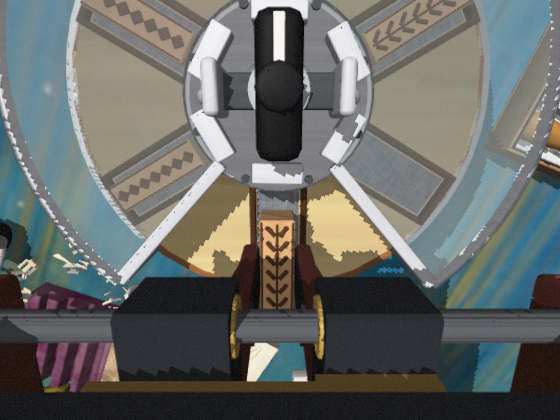

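```bash
python3 -m crank '[[-1,0.8,0,12,0],[-1,0.8,0,25,0],[-1,0.8,0,33,0],[-1,0.8,0,37,0],[-1,0.8,0,37,0]]' && python3 -m crank '[[-1,0,0,1,0],[-0.2,0,0,1,0],[-0.2,0,0,1,0],[-0.2,0,0,1,0],[-0.2,0,0,-15,0],[-0.2,0,0,-50,0],[-0.2,0,0,-80,0],[-0.2,0,0,-80,0]]' && python3 - <<'E'
from h import *
s=ctrl.read_state();print(s["tcp_pos"],s["wrist_force"],s["grip_width"]); shot("wrist","aj_w"); shot("side","aj_s")
print(rel((575.3,100.6,200),-66))
E
```

```text
time: 48.02
tcp_pos: [498.1, 66.5, 62.6]
tool_rot: [3.07, 0.655, -0.011]
wrist_force: [-0.3, -0.2, 0.1]
grip_width: 17.7
time: 49.02
tcp_pos: [500.3, 67.0, 145.5]
tool_rot: [3.07, 0.655, -0.002]
wrist_force: [0.4, 0.1, 0.6]
grip_width: 35.1
[500.32484335  66.9855752  145.54623158] [0.37487629 0.08401067 0.59353136] 35.0724286485078
(array([ 83.5,   0.5, -57.4]), np.float64(0.08171938132518619), np.float64(-65.9))
```

View pics/aj_w.png

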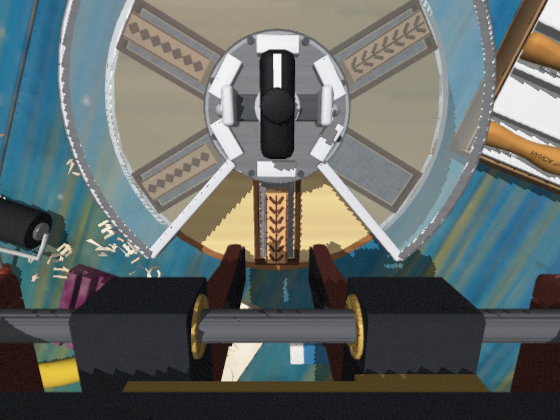

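View pics/aj_s.png

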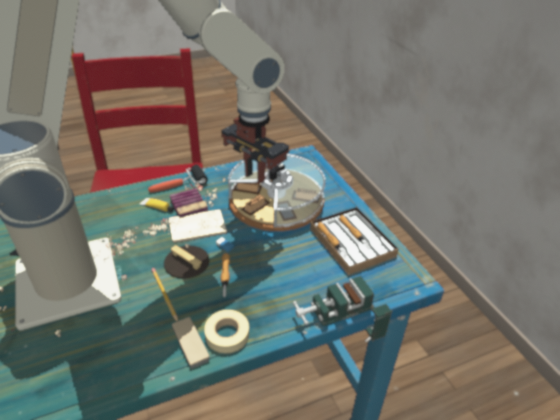

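```bash
python3 - <<'E'
import cv2
im=cv2.imread("pics/a_top.png")[250:370,90:250]; cv2.imwrite("pics/ak.png",cv2.resize(im,None,fx=5,fy=5,interpolation=cv2.INTER_CUBIC))
im=cv2.imread("pics/k_w.png")[0:150,360:560]; cv2.imwrite("pics/al.png",cv2.resize(im,None,fx=4,fy=4,interpolation=cv2.INTER_CUBIC))
E
```

```text
(no output)
```

View pics/ak.png

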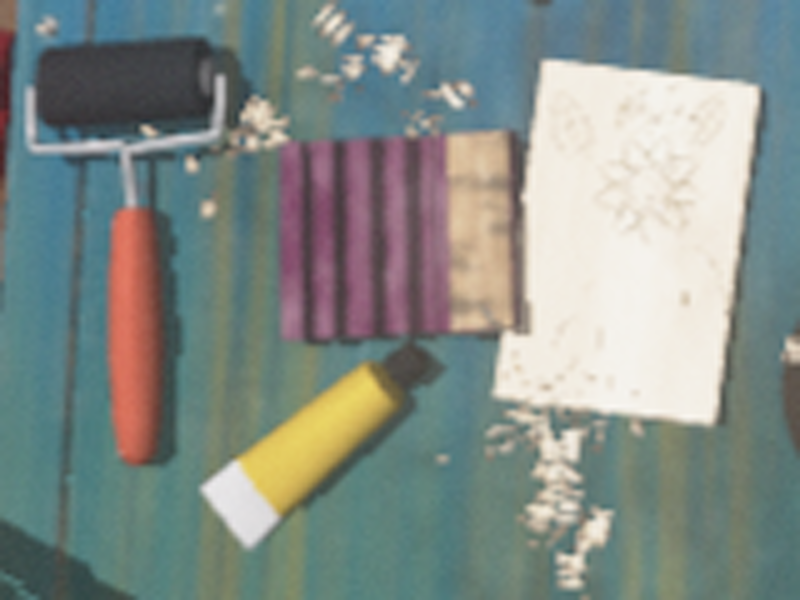

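View pics/al.png

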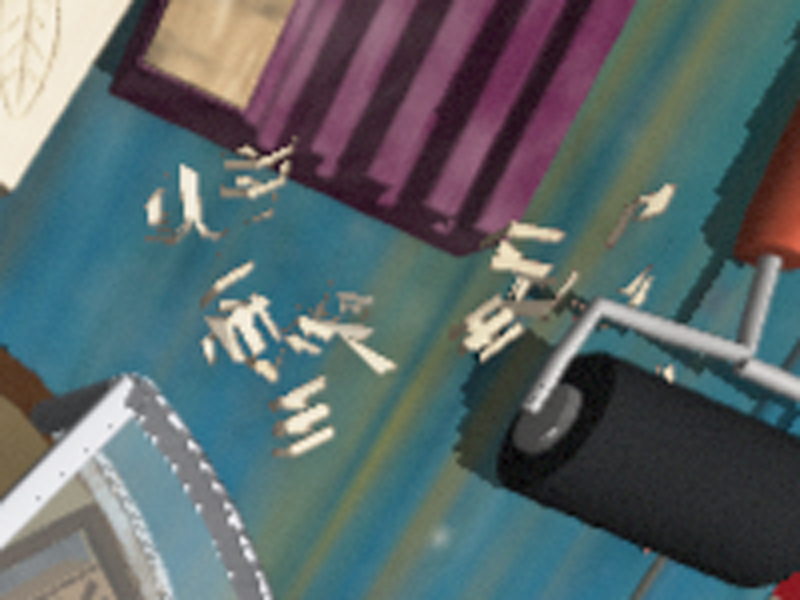

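```bash
python3 -m crank '[[0.2,0,0,-35,0],[0.8,10,0,-57,0],[1,45,0,-57,0],[1,83.5,0.5,-57,0],[1,83.5,0.5,-57,0],[1,83.5,0.5,-57,0]]' && python3 - <<'E'
from h import *
s=ctrl.read_state();shot("wrist","am_w",(210,150,345,275),5)
print(rel((575.3,100.6,115.5),-66))
E
```

```text
time: 49.88
tcp_pos: [573.8, 100.3, 198.2]
tool_rot: [3.07, 0.655, -0.014]
wrist_force: [-1.3, -0.6, -0.5]
grip_width: 87.3
(array([ 2.3,  0.2, 82.9]), np.float64(0.07994693594785929), np.float64(-65.9))
```

View pics/am_w.png

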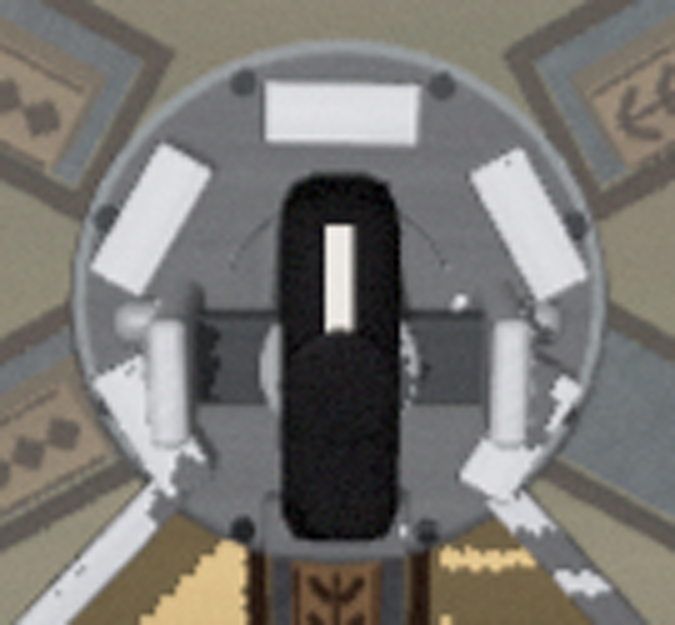

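```bash
python3 -m crank '[[1,2,0.2,45,0],[1,2,0.2,75,0],[1,2,0.2,83,0],[1,2,0.2,83,0],[-1,2,0.2,83,0],[-1,2,0.2,83,0],[-1,2,0.2,83,0],[-1,2,0.2,83,0]]' 35 && python3 -m crank '[[-1,0,0,0,0],[-1,0,0,0,0],[-1,0,0,0,0]]' && python3 -m crank '[[-1,0,0,0,-6],[-1,0,0,0,-15],[-1,0,0,0,-25],[-1,0,0,0,-35],[-1,0,0,0,-45],[-1,0,0,0,-55],[-1,0,0,0,-65],[-1,0,0,0,-75]]' && python3 - <<'E'
from h import *
s=ctrl.read_state();print(s["tcp_pos"],s["wrist_force"],s["grip_width"],rel(s["tcp_pos"])[2])
E
```

```text
time: 50.92
tcp_pos: [575.3, 100.5, 116.0]
tool_rot: [3.07, 0.655, -0.012]
wrist_force: [-1.2, -0.3, 3.1]
grip_width: 51.5
time: 51.3
tcp_pos: [575.4, 100.4, 116.4]
tool_rot: [3.07, 0.655, -0.012]
wrist_force: [-1.4, -1.9, 4.2]
grip_width: 29.2
time: 52.3
tcp_pos: [576.5, 99.8, 116.4]
tool_rot: [-2.031, -2.396, 0.01]
wrist_force: [3.6, -3.8, -1.6]
grip_width: 29.0
[576.53337339  99.81435543 116.41462664] [ 3.60432673 -3.80811231 -1.61994892] 28.95888698259403 9.4
```

```bash
python3 -m crank '[[-1,0,0,0,-10],[-1,0,0,0,-20],[-1,0,0,0,-30],[-1,0,0,0,-40],[-1,0,0,0,-50],[-1,0,0,0,-60],[-1,0,0,0,-70],[-1,0,0,0,-78]]' && python3 - <<'E'
from h import *
s=ctrl.read_state();print(s["tcp_pos"],s["wrist_force"],s["grip_width"],rel(s["tcp_pos"],114)); 
E
```

```text
time: 53.3
tcp_pos: [577.4, 100.7, 116.4]
tool_rot: [-0.064, -3.139, 0.005]
wrist_force: [1.5, 5.0, -1.6]
grip_width: 28.9
[577.36168662 100.70801427 116.42040225] [ 1.45255621  4.96579337 -1.58854   ] 28.881241909355566 (array([0., 0., 0.]), np.float64(-26.32561377147502), np.float64(87.7))
```

```bash
python3 -m crank '[[-1,0.5,0,0,-9],[-1,1,0,0,-18],[-1,1.5,0,0,-25],[-1,1.5,0,0,-26.3],[-1,1.5,0,0,-26.3]]' && python3 - <<'E'
from h import *
s=ctrl.read_state();print(s["tcp_pos"],s["wrist_force"],s["grip_width"],rel(s["tcp_pos"],114)); shot("wrist","an_w")
E
```

```text
time: 53.92
tcp_pos: [577.1, 101.2, 116.4]
tool_rot: [0.649, -3.073, 0.004]
wrist_force: [4.9, 2.7, -4.3]
grip_width: 28.9
[577.07732076 101.2053221  116.44982946] [ 4.92534554  2.73740041 -4.28753835] 28.942403628008183 (array([0., 0., 0.]), np.float64(-0.14264229858726196), np.float64(113.9))
```

View pics/an_w.png

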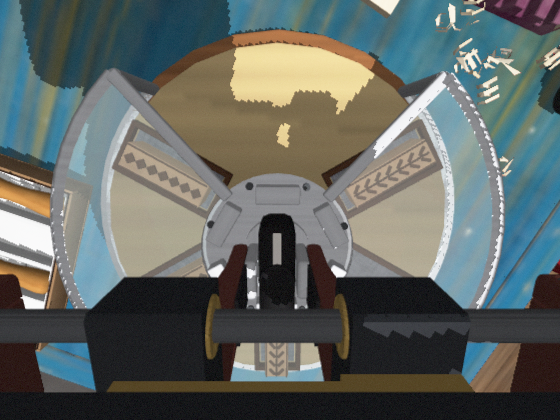

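The blank station is back at the opening. I'll release, rise and check.

```bash
python3 -m crank '[[1,0,0,0,0],[1,0,0,0,0],[1,0,0,0,0],[1,0,0,0,0],[1,0,0,-20,0],[1,0,0,-80,0],[1,0,0,-80,0],[1,0,0,-80,0]]' && python3 - <<'E'
from h import *
s=ctrl.read_state();print(s["tcp_pos"],s["grip_width"]); shot("wrist","ao_w"); 
E
python3 - <<'E'
import cv2
im=cv2.imread("pics/ao_w.png")[150:275,210:345]; cv2.imwrite("pics/ao_z.png",cv2.resize(im,None,fx=4.4,fy=4.4,interpolation=cv2.INTER_CUBIC))
E
```

```text
time: 54.98
tcp_pos: [576.5, 101.2, 196.5]
tool_rot: [0.649, -3.073, 0.004]
wrist_force: [-0.3, -0.1, 0.4]
grip_width: 88.0
[576.53620484 101.24045503 196.50109466] 88.02937171266981
```

View pics/ao_w.png

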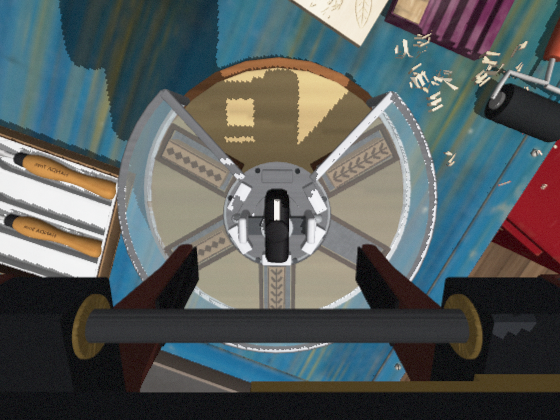

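View pics/ao_z.png

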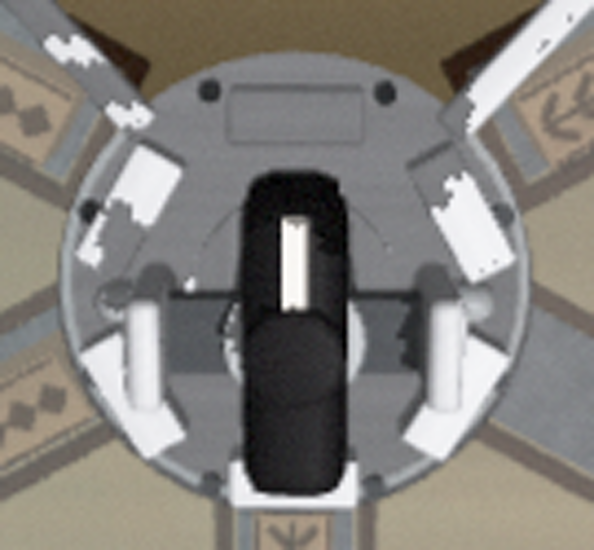

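Both tabs are out and the blank station is aligned. I'll retract the arm and check the whole bench for another loose block before handing in.

```bash
python3 - <<'E'
from h import *
print(rel((430,300,260)),rel((275,555,260)))
E
```

```text
(array([ 53.5, 240.8, -64.7]), None, np.float64(113.8)) (array([ 92.2, 536.7, -65.1]), None, np.float64(113.8))
```

```bash
python3 -m crank '[[1,0,0,-50,0],[1,10,45,-65,5],[1,20,100,-65,10],[1,30,155,-65,20],[1,42,210,-65,30],[1,53,265,-65,40],[1,62,320,-65,45],[1,70,375,-65,50]]' && python3 - <<'E'
from h import *
print(rel((275,555,260)))
E
```

```text
time: 56.02
tcp_pos: [358.7, 416.8, 258.6]
tool_rot: [-0.715, -3.057, 0.009]
wrist_force: [-0.1, 0.5, -0.5]
grip_width: 88.3
(array([136.4,  86.7,  -1.9]), None, np.float64(63.7))
```

```bash
python3 -m crank '[[1,45,29,0,0],[1,90,57,0,0],[1,136,86,0,0],[1,136,86,0,0]]' && python3 - <<'E'
from h import *
mt=imaging.camera_model("top"); ms=imaging.camera_model("side")
shot("top","ap_t"); shot("side","ap_s")
for l in ("bench_block_3","eraser","gouge"):
  for c,m in (("top",mt),("side",ms)):
    print(l,c,[(np.round(q["pixel"]).tolist(),round(q["conf"],2),ray(m,q["pixel"],12 if l[0]=="b" else 0)[:2].round()) for q in nets.pinpoint(c,l)])
im=cv2.imread("pics/ap_t.png")[100:280,120:300]; cv2.imwrite("pics/ap_z.png",cv2.resize(im,None,fx=3.3,fy=3.3,interpolation=cv2.INTER_CUBIC))
E
```

```text
time: 56.52
tcp_pos: [272.6, 555.9, 256.1]
tool_rot: [-0.709, -3.057, 0.013]
wrist_force: [-0.1, 0.8, -0.2]
grip_width: 87.7
bench_block_3 top [([292.0, 311.0], 0.19, array([ 347., -126.]))]
bench_block_3 side []
eraser top [([277.0, 263.0], 0.8, array([378., -26.]))]
eraser side [([243.0, 223.0], 0.56, array([378., -11.]))]
gouge top []
gouge side [([276.0, 223.0], 0.63, array([ 344., -122.]))]
```

View pics/ap_t.png

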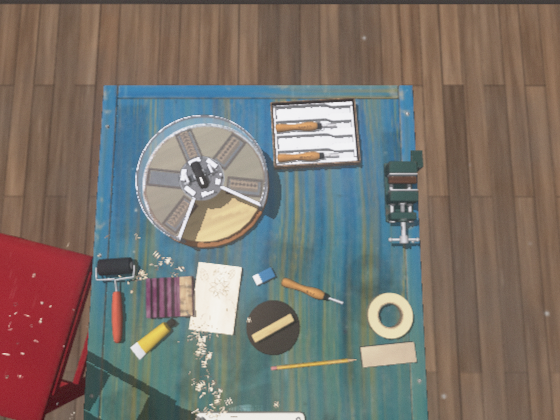

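View pics/ap_z.png

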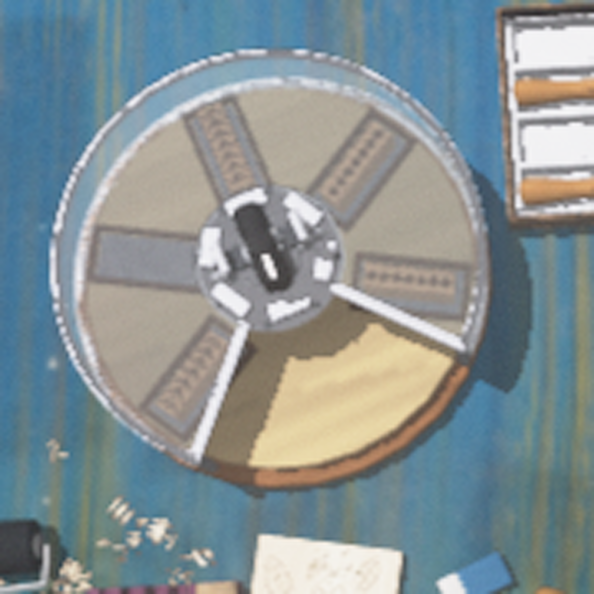

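View pics/ap_s.png

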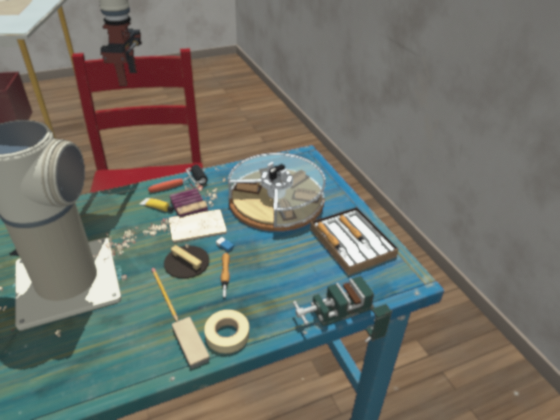

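Four blocks lie in their pockets (stored one plus three). The bench is clear of loose blocks, the tools haven't moved, and the blank station is at the opening. Handing in.

```bash
python3 - <<'E'
from cell import ctrl
s=ctrl.read_state(); print(s["time"],s["wrist_force"],abs(s["joint_velocities"]).max()); print(ctrl.sign_off())
E
```

```text
56.925 [ 0.59073718  0.12004122 -0.34651872] 0.006311819044951124
the job is handed in; nothing more can be done
None
```

The job is handed in at about 57 s of the 210 s. All three blocks to be put away are in the revolving holder, with the blank station back at the opening.

**What I did**
- **Vice:** I slid the jaw open by 11.5 mm, measured at the tool, so the opening should be about 29.5 mm. I then lifted the block out and set it on the bench while I turned the platter.
- **Storing:** I pinched both tabs and turned the platter clockwise 60 degrees before each block. The vice block is in pocket 5 and the two bench blocks are in pockets 4 and 3. The block already stored in pocket 1 was left alone.
- **Disturbance:** One bench block was knocked a few centimetres aside during the run. I measured it again before picking it up.
- **Finish:** I turned the platter back 180 degrees, released the tabs and moved the arm clear.

**Last checks**
- The wrist picture showed the blank station at the opening and both tabs at their out width.
- The top picture showed blocks in pockets 1, 3, 4 and 5 and nothing loose on the bench. The eraser and gouge looked to be where they started.
- The networks' only further "bench block" report was a low-confidence one (0.19) in the top picture, at the gouge. I took it as false, so the third bench block was absent.
- The top-camera search for the gouge found nothing, but the side camera placed it within about 10 mm of its first reading.
- I saw no slackened grip and no unusual force.

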